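# Refill the spice canister with cinnamon sticks

## Task

Refill the clear spice canister with cinnamon: turn its cap by the knob until the wide hole is over the mouth (the side with the lip), then take the two cinnamon sticks from the wooden stand and drop them end-down, one after the other, through the hole so that they lie fully inside. Then turn the cap until the cluster of small sprinkle holes is over the mouth. Leave the honey dipper in its place in the stand and do not disturb the bowl, bottle and mug.

Things in the scene. Friction and masses are not known exactly. Their poses are not given: they have to be found in the camera images.
- canister: Clear round canister, 100 mm across, fixed to the counter; inside 92 mm across, 130 mm deep. Origin: centre of its underside, z up. Its deck, top at z 140 mm, has one round mouth 30 mm from the axis along its own +x, on which side a small dark lip sticks out 20 mm from the rim. Under the mouth the floor slopes, so that dropped sticks topple inwards.
- cap (a joint): Steel cap, 100 mm across, turning about the canister's vertical axis; its top is at z 145 mm. Radians, growing counter-clockwise seen from above: 0 = wide hole over the mouth, -1.3 = sprinkle holes over it, +1.2 = pour hole over it (10 mm, too small for a stick). Stops at -1.6 and 1.6. Stays where left; 0.06 N m turns it. A stick standing in the hole blocks it.
- knob (a point): Grip point of the cap's black bar knob: on the turning axis, 18 mm above the cap's top. The bar is 24 mm long, 12 mm wide, 33 mm tall (z 145 to 178 mm), and turns with the cap. This frame's x runs along the bar, towards the wide hole; y is across it (grip its 12 mm width). z up.
- wide_hole (a point): Centre of the cap's wide round hole (30 mm), at the cap's top face, 30 mm from the axis; turns with the cap. x points away from the axis.
- sprinkle (a point): Centre of the cluster of seven 3.6 mm sprinkle holes (cluster 19 mm across) on the cap's top face, 30 mm from the axis, 1.3 rad counter-clockwise from the wide hole; turns with the cap.
- mouth (a point): Centre of the canister's round mouth (32 mm) at the deck, z = 140 mm; fixed to the canister. x points outwards, to the lip.
- stand: Light wooden block, 70 x 190 x 40 mm (x, y, z), fixed to the counter; origin at the centre of its underside. Three upright round wells, 18 mm across and 30 mm deep (floor 10 mm above the counter), at y = -60, 0 and +60 mm along its length. Two hold cinnamon sticks, one the honey dipper, in any order.
- stick1_mid (a point): Cinnamon stick: plain brown straight round stick, 14 mm across, 95 mm long, 10 to 21 g, standing upright in a well (leaning up to 5 degrees), 65 mm showing above the stand. This point is its middle, half-way along; z runs along the stick, upwards.
- stick2_mid (a point): The other cinnamon stick, the same as the first.
- dipper_mid (a point): Wooden honey dipper standing head-up in the third well: 14 mm round shaft, ridged head 26 mm across at the top, 97 mm tall. This point is on its axis, 50 mm above its foot. To be left in place.
- bowl: Small steel bowl, 130 mm across, 50 mm tall, bystander; origin at the centre of its underside.
- bottle: Amber sauce bottle, 60 mm across, 190 mm tall, bystander; origin at the centre of its underside.
- mug: White mug, 80 mm across, 90 mm tall, bystander; origin at the centre of its underside.

How it is judged (in metres and radians):
On the way, in this order (a step that is already met when the one before it is completed fails the run):
1. the cap's wide hole is turned over the mouth (within 0.15 rad) (value of joint cap between -0.15 and 0.15 rad), for 0.2 s.
2. one cinnamon stick lies fully inside the canister (((horizontal distance between stick1_mid and canister below 0.043 m and z of stick1_mid in the frame of canister between 0 and 0.088 m) or (horizontal distance between stick2_mid and canister below 0.043 m and z of stick2_mid in the frame of canister between 0 and 0.088 m))), for 0.2 s.
3. both cinnamon sticks lie fully inside the canister (horizontal distance between each of stick1_mid, stick2_mid and canister below 0.043 m and z of stick1_mid in the frame of canister between 0 and 0.088 m and z of stick2_mid in the frame of canister between 0 and 0.088 m), for 0.2 s.
4. the cap is turned so that the sprinkle holes are over the mouth (within 0.2 rad) (value of joint cap between -1.5 and -1.1 rad), for 0.2 s.
At the end, for the whole second after the job is handed in: Both cinnamon sticks lie at rest fully inside the canister, below its deck (middle less than 88 mm above the counter and within 43 mm of the axis), and the cap stands with the sprinkle holes over the mouth, joint at -1.3 within 0.2 rad (all of step 3 and all of step 4 and linear speed of each of stick1, stick2 below 0.05 m/s); the robot touches nothing.
It fails at once if the honey dipper is taken from or pushed in its well (more than 25 mm) (distance of dipper_mid from where it was at the start of the episode above 0.025 m).
It fails at once if the bowl is moved by more than 30 mm (distance of bowl from where it was at the start of the episode above 0.03 m).
It fails at once if the bottle is moved by more than 30 mm (distance of bottle from where it was at the start of the episode above 0.03 m).
It fails at once if the mug is moved by more than 30 mm (distance of mug from where it was at the start of the episode above 0.03 m).
It also fails if it takes over 72 s, if anything falls off the work surface, if the arm or the gripper's body presses on something with over 40 N, if the wrist force passes 120 N, or if a joint passes its speed limit or range.

## Robot

A 6-joint arm with a two-finger parallel gripper is mounted at the origin on the work surface. World frame = base frame: x ahead of the robot, y to its left, z up, the work surface at z = 0. Lengths are in mm, angles in rad, forces in N, time in s.
With the tool pointing down it reaches from about 275 to 1000 mm from the base axis. Payload 8.4 kg.
Tool frame: the origin (TCP) lies at the very end of the fingers, on their centre line; the grasp point (between the pads) lies 19 mm behind it; z points along the fingers, y is the direction in which the jaws open and shut (so a half turn about z gives the same grasp; the last joint's range is limited). The gripper opens to 85 mm and grips with 20 to 120 N. Pads are 22 mm wide; open, the fingers measure 114 mm over their backs; the gripper's body (76 mm by 85 mm) begins 54 mm behind the grasp point. The pads swing forward as they close: fully open they stand 13 mm farther back than shut.
Start: joints at [-1.134, 0.353, 1.633, -0, 1.155, -0.002], TCP at [265.532, -565.792, 231.281] pointing down, gripper open.
Joint ranges: [-2.63, 2.63], [-0.92, 2.1], [0.06, 2.66], [-1.3, 4.44], [0, 2.69], [-3.02, 3.02]. Speed limits (rad/s): [2.22, 2.22, 2.79, 3.14, 3.14, 3.14].

## Interface

Orientations are given as [roll, pitch, yaw] about the fixed x, y, z axes, in that order (R = Rz(yaw) Ry(pitch) Rx(roll)).
In Python, from rig import sense, grab_frame, sign_off, masks_of gives the robot as it stands. The module is installed in compiled form; this text tells all that it offers.
- The arm moves only by the shell command python3 -m inch 'ROWS' [FORCE]. ROWS is JSON, a list of rows, each an object of numbers: "gripper": the finger opening in m, from 0 to 0.0854; "tx", "ty", "tz": the shift along the tool's x, y, z in m; "spin": the turn about the tool's z in degrees. In form: [{"gripper": .., "tx": .., "ty": .., "tz": .., "spin": ..}, ...]. A call has exactly 8 rows; each row shifts and turns the commanded pose from where the row before left it, along the tool's axes as they then stand; what a row does not reach is not made up. A row lasts 1/10 s, in which the tool goes at most 50 mm and 8.59 degrees, less where a joint would pass 70% of its speed; a pose out of reach is approached as far as the arm can. A call is refused whole if a number of a shift passes 0.05 or a number of a turn 8.59, either way. A call with a gripper value outside its range is refused whole. The fingers move at their own pace and stop on an object; FORCE is the grip in N (left out, the last holds). Time passes only in rows, so rows that do not move let the fingers close, or fill a call up. It gives the time, the measured TCP pose, the force and the opening at its end, in the units of the state.
- sense(): the state, without advancing time (a new reading comes with each control period).
- grab_frame(name): name is "scene" or "top"; returns a dict with "pixels" (420x560x3 uint8, red, green, blue), "K" (3x3 intrinsics, pixels), "extrinsics" (4x4, takes a point from camera to world coordinates). Camera axes: x right, y down, z forward; pixel columns grow to the right and rows downward; lengths in mm; the calibration is good to about 2 mm. A picture is of the moment at which its call begins. There is no depth.
- sign_off(): hands the job in, once; it reports no verdict.
Trained networks look in the newest picture that a camera, given by its name, has taken for a name from the list of things; names that differ only in an ending like _2 or _b are one class to them, and where a whole thing is asked for, a point or a joint stands for the part that bears it (a point fixed in the world has none). Each returns a list of dicts, best first, with "conf" (0 to 1); they miss things now and then, are a little off and sometimes report something else, mostly with a low value. They report only what shows in the picture. A call takes as long as a camera call.
- masks_of(camera, target): "pixels" (420x560 bool, what is visible of it) and "centre" ([row, column] in pixels, amid what is visible of it).
The state is a dict: "clock": time; "qpos": joint angles; "qvel": joint speeds; "joint_efforts": joint torques, N m; "eef_pos": TCP position; "tcp_rot": TCP orientation; "contact_force": force on the tool from outside, world axes, zero at the start; "wrist_torque": the same for the moment, N m; "opening": opening from 0.0 (shut) to 1.0 (fully open).
Only numpy, scipy, OpenCV 4.12 (cv2) and the standard library are available. Lean on these libraries where they do the work, as an engineer would, in place of code of your own. Each camera call takes 0.05 s, during which the arm holds its last target.

## Working session

There is one attempt and no reset: what is moved stays moved. The work goes in short steps, Python scripts to look and compute and a shell command to move; the robot and the scene stay as the last step left them, time stands still between calls to the robot, and variables do not carry over. Pictures are saved under pics/ and viewed, and the job is handed in when it is done.

```bash
mkdir -p pics; ls; python3 - <<'E'
from rig import *
import cv2,numpy as np
s=sense();print(s)
for n in ("scene","top"):
    f=grab_frame(n);cv2.imwrite(f"pics/{n}0.png",f["pixels"][:,:,::-1]);print(n,f["K"],f["extrinsics"])
    for t in ["canister","cap","knob","wide_hole","sprinkle","stand","stick1_mid","dipper_mid","bowl","bottle","mug"]:
        try:
            print(t,[(round(m["conf"],2),np.round(m["centre"],1).tolist(),int(m["pixels"].sum())) for m in masks_of(n,t)])
        except Exception as e: print(t,e)
E
```

```text
pics
{'clock': 0.0, 'qpos': array([-1.13440222e+00,  3.53639184e-01,  1.63413952e+00,  3.46409851e-06,
        1.15521712e+00, -2.39564272e-03]), 'qvel': array([-9.51107137e-04,  1.07970852e-03,  4.86250691e-04,  2.30302084e-03,
        3.85161634e-05,  4.69620273e-04]), 'joint_efforts': array([-4.22129206e-04, -6.05244541e+01, -3.42063332e+01,  1.34840470e-04,
        9.29994247e-03,  5.48119647e-05]), 'eef_pos': array([ 265.32618914, -565.35066837,  230.56498472]), 'tcp_rot': array([-3.14018950e+00, -6.52875908e-06,  4.38788340e-01]), 'contact_force': array([-0.18440672,  0.12696621,  0.1145095 ]), 'wrist_torque': array([ 0.01958611,  0.0041184 , -0.00273893]), 'opening': 1.002099439763132}
scene [[494.86713245   0.         278.33162582]
 [  0.         494.86713245 214.36763155]
 [  0.           0.           1.        ]] [[ 7.94822051e-01  3.29734515e-01 -5.09443870e-01  1.19613592e+03]
 [ 6.06825821e-01 -4.25625732e-01  6.71271301e-01 -7.22788125e+02]
 [ 4.50889682e-03 -8.42684927e-01 -5.38388135e-01  7.09660206e+02]
 [ 0.00000000e+00  0.00000000e+00  0.00000000e+00  1.00000000e+0
[... 713 characters left out ...]
  1.62952921e-02 -5.25265024e+00]
 [-1.75837070e-02 -9.91668483e-02 -9.94915448e-01  9.70368921e+02]
 [ 0.00000000e+00  0.00000000e+00  0.00000000e+00  1.00000000e+00]]
canister [(0.83, [263.6, 191.3], 2300), (0.62, [257.2, 386.9], 136), (0.47, [248.6, 358.0], 53)]
cap [(0.66, [263.9, 190.2], 1521)]
knob [(0.64, [265.0, 190.2], 1646)]
wide_hole [(0.79, [261.4, 192.5], 1519), (0.49, [168.6, 413.5], 1061)]
sprinkle [(0.65, [263.7, 189.9], 1639)]
stand [(0.8, [256.6, 376.6], 1986), (0.5, [246.4, 357.7], 90)]
stick1_mid [(0.54, [247.3, 357.7], 69)]
dipper_mid [(0.48, [257.6, 387.2], 142)]
bowl [(0.86, [139.8, 288.2], 2177)]
bottle [(0.77, [170.4, 411.1], 1045)]
mug [(0.71, [182.8, 144.7], 1347)]
```

```bash
python3 - <<'E'
import cv2
a=cv2.imread("pics/top0.png");b=cv2.imread("pics/scene0.png")
c=cv2.resize(a[200:330,130:450],None,fx=2.5,fy=2.5,interpolation=cv2.INTER_CUBIC)
cv2.imwrite("pics/c1.png",c)
cv2.imwrite("pics/c2.png",cv2.resize(b[120:350,90:410],None,fx=2.5,fy=2.5,interpolation=cv2.INTER_CUBIC))
E
```

```text
(no output)
```

View pics/top0.png

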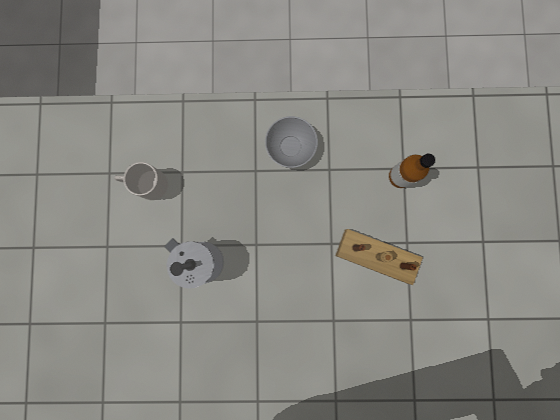

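View pics/c1.png

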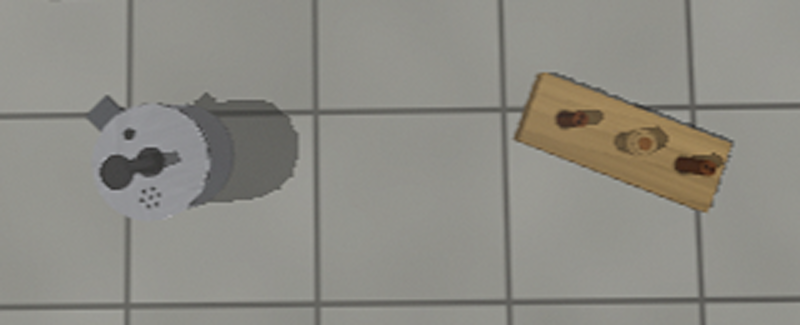

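View pics/c2.png

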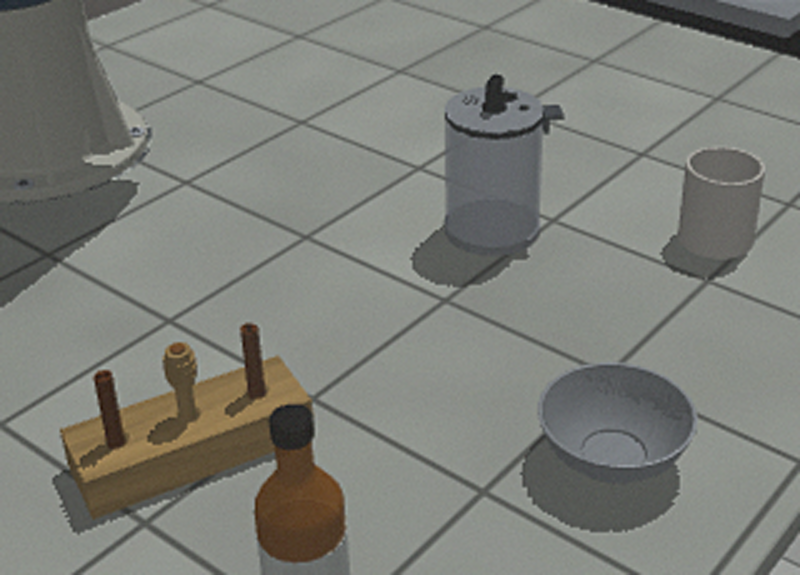

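```bash
cat > h.py <<'E'
import numpy as np,cv2
from rig import *
def unp(f,uv,z):
    K,E=f["K"],f["extrinsics"]; d=E[:3,:3]@np.linalg.solve(K,[uv[0],uv[1],1.]); o=E[:3,3]
    return o+d*(z-o[2])/d[2]
def proj(f,p):
    E=f["extrinsics"]; c=E[:3,:3].T@(np.asarray(p,float)-E[:3,3]); q=f["K"]@c; return q[:2]/q[2]
def crop(f,r0,c0,h,w,s,name):
    cv2.imwrite(name,cv2.resize(np.ascontiguousarray(f["pixels"][r0:r0+h,c0:c0+w,::-1]),None,fx=s,fy=s,interpolation=cv2.INTER_CUBIC))
E
python3 - <<'E'
from h import *
t=grab_frame("top");s=grab_frame("scene")
crop(t,230,155,70,80,8,"pics/d1.png")
crop(t,220,330,70,100,8,"pics/d2.png")
crop(s,145,255,70,70,8,"pics/d3.png")
crop(s,240,110,90,110,7,"pics/d4.png")
E
```

```text
(no output)
```

View pics/d1.png

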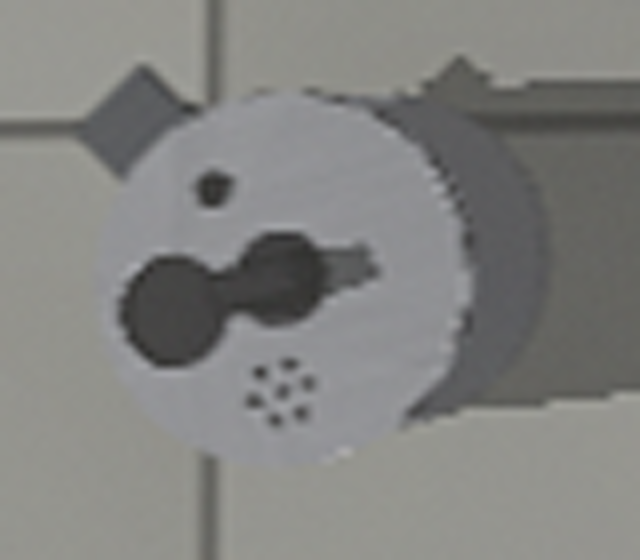

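View pics/d2.png

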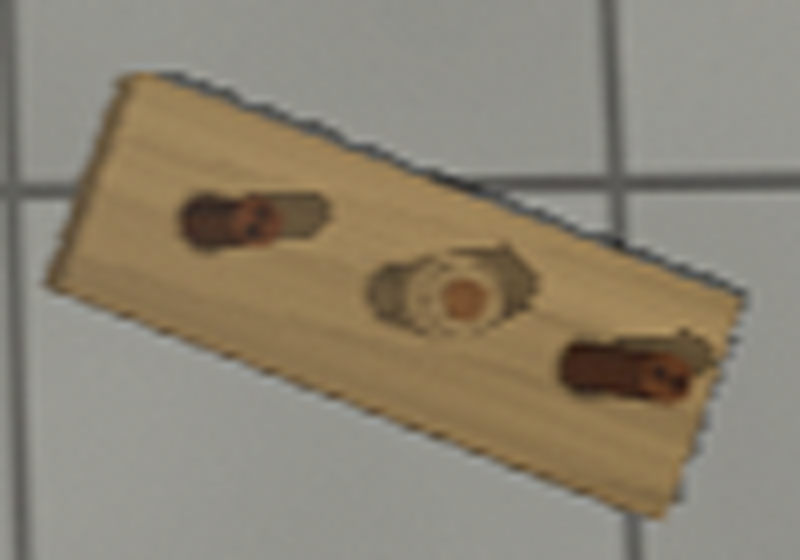

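View pics/d3.png

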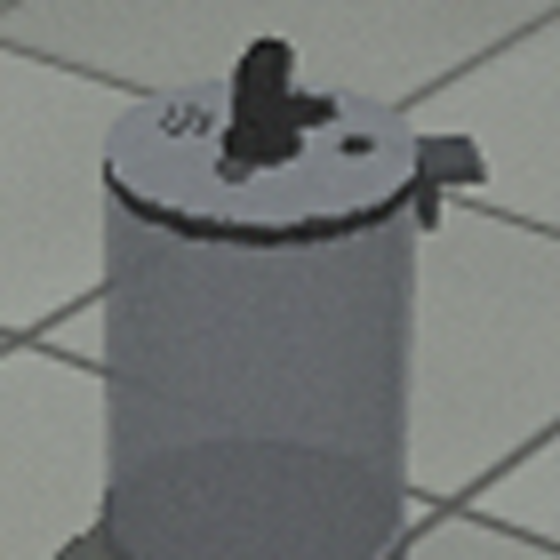

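View pics/d4.png

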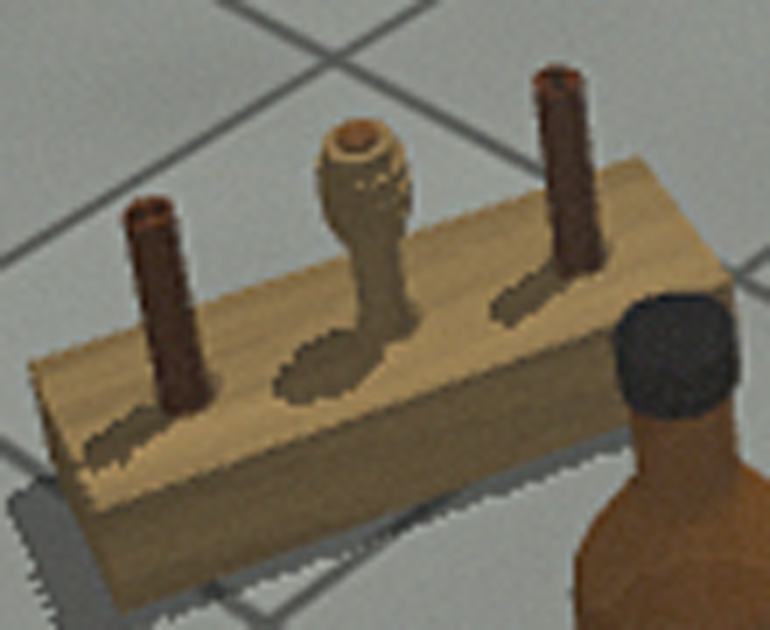

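```bash
python3 - <<'E'
from h import *
t=grab_frame("top");s=grab_frame("scene")
def px(c,o,k=8): return (o[0]+(c[0]+.5)/k-.5, o[1]+(c[1]+.5)/k-.5)
o=(155,230)
P={n:unp(t,px(c,o),z) for n,c,z in [("C",(285,279),145),("W",(172,310),145),("P",(214,188),145),("S",(282,392),145),("lip",(111,96),138)]}
for k,v in P.items(): print(k,v.round(1), np.hypot(*(v-P["C"])[:2]).round(1), np.degrees(np.arctan2(*(v-P["C"])[1::-1])).round(1))
# scene view
os_=(255,145)
for n,c,z in [("capC",(263,150),145),("P",(356,145),145),("S",(188,120),145),("lip",(480,160),138),("knobtop",(268,50),178)]:
    print("scene",n,unp(s,px(c,os_),z).round(1))
o=(330,220)
cor=np.array([unp(t,px(c,o),40)[:2] for c in [(47,288),(130,75),(745,293),(662,518)]])
print(cor.round(1),cor.mean(0), [np.linalg.norm(cor[i]-cor[i-1]).round(1) for i in range(4)])
for n,c in [("stL",(262,219)),("dip",(464,299)),("stR",(666,380))]: print(n,unp(t,px(c,o),105)[:2].round(1))
for n,c in [("stLb",(203,222)),("stRb",(585,368))]: print(n,unp(t,px(c,o),40)[:2].round(1))
o=(110,240)
for n,c in [("st1",(151,210)),("dip",(357,138)),("st2",(558,78))]: print(n,unp(s,px(c,o,7),105)[:2].round(1))
for n,c in [("st1b",(186,408)),("st2b",(580,268))]: print(n,unp(s,px(c,o,7),40)[:2].round(1))
cs=np.array([unp(s,px(c,o,7),40)[:2] for c in [(35,362),(97,508),(728,280),(642,158)]]);print(cs.round(1),cs.mean(0))
for n,tp in [("bowl",(291,143)),("bottle",(400,178)),("mug",(141,179))]: print(n,unp(t,tp,50 if n=="bowl" else 0 if n=="bottle" else 90)[:2].round(0))
E
```

```text
C [534.9 182.2 145. ] 0.0 0.0
W [527.1 212.4 145. ] 31.2 104.6
P [559.3 201.5 145. ] 31.1 38.4
S [505.2 182.8 145. ] 29.8 179.0
lip [584.3 231.6 138. ] 69.8 45.0
scene capC [534.6 185.9 145. ]
scene P [555.7 206.8 145. ]
scene S [502.9 188.2 145. ]
scene lip [585.1 233.9 138. ]
scene knobtop [533.3 189.4 178. ]
[[ 547.8 -143. ]
 [ 611.2 -169.7]
 [ 543.9 -350.5]
 [ 478.  -322.7]] [ 545.24349535 -246.47189112] [np.float64(192.8), np.float64(68.8), np.float64(192.9), np.float64(71.5)]
stL [ 567.6 -193.7]
dip [ 544.8 -248.8]
stR [ 521.9 -303.4]
stLb [ 566.9 -190.2]
stRb [ 522.3 -302. ]
st1 [ 519.6 -299.8]
dip [ 539.7 -243.5]
st2 [ 564.2 -188.8]
st1b [ 526.1 -305.3]
st2b [ 570.1 -193.8]
[[ 476.2 -319.2]
 [ 539.  -346.2]
 [ 608.9 -170.8]
 [ 547.1 -144.6]] [ 542.79500906 -245.19293391]
bowl [823. -41.]
bottle [ 741. -318.]
mug [732. 312.]
```

```bash
python3 -m inch '[{"gripper":0.05,"tx":0.02,"ty":-0.02,"tz":0,"spin":0},{"gripper":0.05,"tx":0.035,"ty":-0.035,"tz":0,"spin":0},{"gripper":0.05,"tx":0.035,"ty":-0.035,"tz":0,"spin":0},{"gripper":0.05,"tx":0.035,"ty":-0.035,"tz":0,"spin":0},{"gripper":0.05,"tx":0.035,"ty":-0.035,"tz":0,"spin":0},{"gripper":0.05,"tx":0.035,"ty":-0.035,"tz":0,"spin":0},{"gripper":0.05,"tx":0.035,"ty":-0.035,"tz":0,"spin":0},{"gripper":0.05,"tx":0.035,"ty":-0.035,"tz":0,"spin":0}]' 40
cat >> h.py <<'E'
def go(target,yawdeg=None):
    s=sense();p=s["eef_pos"];y=s["tcp_rot"][2];d=np.array(target,float)-p
    print("t",round(s["clock"],2),"pos",p.round(1),"rpy",np.degrees(s["tcp_rot"]).round(1),"open mm",round(s["opening"]*85.4,1),"F",s["contact_force"].round(1),"q",s["qpos"].round(2))
    def tt(y): return np.round([d[0]*np.cos(y)+d[1]*np.sin(y), d[0]*np.sin(y)-d[1]*np.cos(y), -d[2]],1)
    print("tool shift now",tt(y))
    if yawdeg is not None: print("spin",round((y*180/np.pi-yawdeg+180)%360-180,1),"shift after spin",tt(np.radians(yawdeg)))
E
python3 -c "
from h import *
go((534.8,184,230),105)"
```

```text
clock: 2.2
eef_pos: [393.2, -211.5, 231.6]
tcp_rot: [3.141, -0.001, 0.438]
contact_force: [0.9, -0.4, 0.4]
opening: 0.587
t 2.2 pos [ 393.2 -211.5  231.6] rpy [180.   -0.   25.1] open mm 50.1 F [ 0.9 -0.4  0.4] q [-0.5   0.07  2.    0.    1.07  0.64]
tool shift now [ 296.1 -298.     1.6]
spin -79.9 shift after spin [345.4 239.2   1.6]
```

```bash
python3 -m inch '[{"tx":0.035,"ty":-0.035,"spin":0},{"tx":0.035,"ty":-0.035},{"tx":0.035,"ty":-0.035},{"tx":0.035,"ty":-0.035},{"tx":0.035,"ty":-0.035},{"tx":0.035,"ty":-0.035},{"tx":0.035,"ty":-0.035},{"tx":0.035,"ty":-0.035}]'
python3 -m inch '[{"spin":-8},{"spin":-8},{"spin":-8},{"spin":-8},{"spin":-8},{"spin":-8},{"spin":-8},{"spin":-8}]'
python3 -c "
from h import *
go((534.8,184,230),105)"
```

```text
t 2.2 pos [ 393.2 -211.5  231.6] rpy [180.   -0.   25.1] open mm 50.1 F [ 0.9 -0.4  0.4] q [-0.5   0.07  2.    0.    1.07  0.64]
tool shift now [ 296.1 -298.     1.6]
spin -79.9 shift after spin [345.4 239.2   1.6]$[0]: bad value
$[0]: bad value
```

Every key has to be given.

```bash
python3 -m inch '[{"gripper":0.05,"tx":0.035,"ty":-0.035,"tz":0,"spin":0},{"gripper":0.05,"tx":0.035,"ty":-0.035,"tz":0,"spin":0},{"gripper":0.05,"tx":0.035,"ty":-0.035,"tz":0,"spin":0},{"gripper":0.05,"tx":0.035,"ty":-0.035,"tz":0,"spin":0},{"gripper":0.05,"tx":0.035,"ty":-0.035,"tz":0,"spin":0},{"gripper":0.05,"tx":0.035,"ty":-0.035,"tz":0,"spin":0},{"gripper":0.05,"tx":0.035,"ty":-0.035,"tz":0,"spin":0},{"gripper":0.05,"tx":0.035,"ty":-0.035,"tz":0,"spin":0}]'
python3 -m inch '[{"gripper":0.05,"tx":0,"ty":0,"tz":0,"spin":-8},{"gripper":0.05,"tx":0,"ty":0,"tz":0,"spin":-8},{"gripper":0.05,"tx":0,"ty":0,"tz":0,"spin":-8},{"gripper":0.05,"tx":0,"ty":0,"tz":0,"spin":-8},{"gripper":0.05,"tx":0,"ty":0,"tz":0,"spin":-8},{"gripper":0.05,"tx":0,"ty":0,"tz":0,"spin":-8},{"gripper":0.05,"tx":0,"ty":0,"tz":0,"spin":-8},{"gripper":0.05,"tx":0,"ty":0,"tz":0,"spin":-8}]'
python3 -c "
from h import *
go((534.8,184,230),105)"
```

```text
clock: 3.0
eef_pos: [527.8, 161.4, 231.5]
tcp_rot: [3.141, -0.001, 0.439]
contact_force: [0.2, -1.0, 0.5]
opening: 0.587
clock: 3.8
eef_pos: [527.4, 159.2, 231.4]
tcp_rot: [3.141, -0.0, 1.562]
contact_force: [0.3, 0.0, -0.1]
opening: 0.586
t 3.8 pos [527.4 159.2 231.4] rpy [180.   -0.   89.5] open mm 50.0 F [ 0.3  0.  -0.1] q [0.29 0.24 1.79 0.   1.11 0.3 ]
tool shift now [24.9  7.2  1.4]
spin -15.5 shift after spin [22.1 13.6  1.4]
```

```bash
python3 -m inch '[{"gripper":0.05,"tx":0,"ty":0,"tz":0,"spin":-8},{"gripper":0.05,"tx":0,"ty":0,"tz":0,"spin":-7.5},{"gripper":0.05,"tx":0.022,"ty":0.0135,"tz":0,"spin":0},{"gripper":0.035,"tx":0,"ty":0,"tz":0.015,"spin":0},{"gripper":0.035,"tx":0,"ty":0,"tz":0.01,"spin":0},{"gripper":0.035,"tx":0,"ty":0,"tz":0,"spin":0},{"gripper":0.035,"tx":0,"ty":0,"tz":0,"spin":0},{"gripper":0.035,"tx":0,"ty":0,"tz":0,"spin":0}]' 20
python3 -c "
from h import *
go((534.8,184,152),105)
t=grab_frame('top');s=grab_frame('scene')
crop(t,200,130,130,130,5,'pics/e1.png');crop(s,80,220,130,130,5,'pics/e2.png')"
```

```text
clock: 4.6
eef_pos: [535.1, 183.6, 206.8]
tcp_rot: [3.141, 0.0, 1.826]
contact_force: [0.1, -0.0, -0.3]
opening: 0.414
t 4.6 pos [535.1 183.6 206.8] rpy [180.    0.  104.6] open mm 35.3 F [ 0.1 -0.  -0.3] q [ 0.33  0.29  1.79 -0.    1.07  0.07]
tool shift now [ 0.4 -0.2 54.8]
spin -0.4 shift after spin [ 0.4 -0.2 54.8]
```

View pics/e1.png

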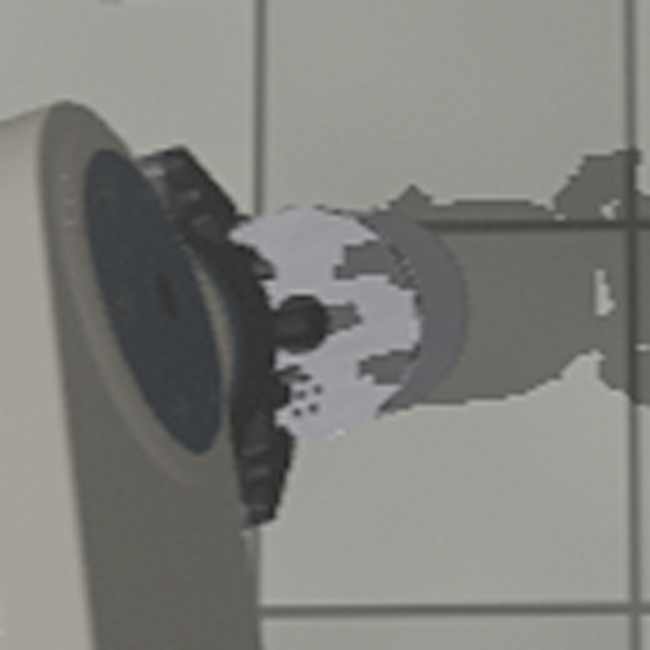

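View pics/e2.png

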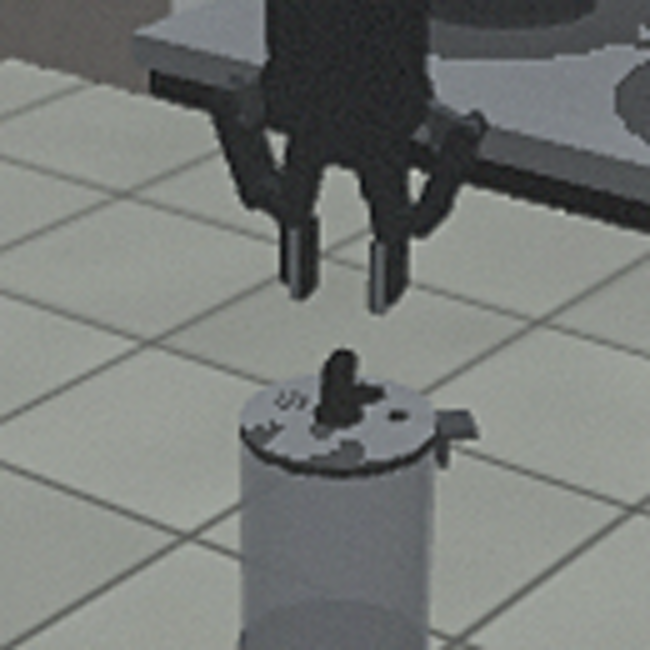

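Fingers in the scene view (e2) straddle the knob (knob top ~(340,355), fingers at 300 and 390), so the gripper is centred on it. Descend and close.

```bash
python3 -m inch '[{"gripper":0.035,"tx":0,"ty":0,"tz":0.02,"spin":0},{"gripper":0.035,"tx":0,"ty":0,"tz":0.02,"spin":0},{"gripper":0.035,"tx":0,"ty":0,"tz":0.012,"spin":0},{"gripper":0.02,"tx":0,"ty":0,"tz":0.002,"spin":0},{"gripper":0.01,"tx":0,"ty":0,"tz":0,"spin":0},{"gripper":0.005,"tx":0,"ty":0,"tz":0,"spin":0},{"gripper":0.005,"tx":0,"ty":0,"tz":0,"spin":0},{"gripper":0.005,"tx":0,"ty":0,"tz":0,"spin":0}]' 20
python3 -c "
from h import *
go((534.8,184,152),105)
print(sense()['wrist_torque'])"
```

```text
clock: 5.5
eef_pos: [533.8, 183.6, 151.9]
tcp_rot: [-3.139, -0.0, 1.826]
contact_force: [-4.5, -0.1, -8.5]
opening: 0.138
t 5.5 pos [533.8 183.6 151.9] rpy [-179.9   -0.   104.6] open mm 11.8 F [-4.5 -0.1 -8.5] q [0.33 0.35 1.83 0.   0.96 0.07]
tool shift now [ 0.1  1.1 -0.1]
spin -0.4 shift after spin [ 0.1  1.1 -0.1]
[ 0.09114067  0.73839344 -0.03118707]
```

```bash
python3 -m inch '[{"gripper":0.005,"tx":0,"ty":0,"tz":0,"spin":4},{"gripper":0.005,"tx":0,"ty":0,"tz":0,"spin":8.5},{"gripper":0.005,"tx":0,"ty":0,"tz":0,"spin":8.5},{"gripper":0.005,"tx":0,"ty":0,"tz":0,"spin":8.5},{"gripper":0.005,"tx":0,"ty":0,"tz":0,"spin":8.5},{"gripper":0.005,"tx":0,"ty":0,"tz":0,"spin":8.5},{"gripper":0.005,"tx":0,"ty":0,"tz":0,"spin":8.5},{"gripper":0.005,"tx":0,"ty":0,"tz":0,"spin":5}]' 20
python3 -c "
from h import *
go((534.8,184,152),44.4)
print(sense()['wrist_torque'])"
```

```text
clock: 6.3
eef_pos: [534.4, 183.4, 151.9]
tcp_rot: [-3.141, 0.001, 0.774]
contact_force: [-3.7, -1.7, -10.9]
opening: 0.139
t 6.3 pos [534.4 183.4 151.9] rpy [-1.80e+02  1.00e-01  4.43e+01] open mm 11.9 F [ -3.7  -1.7 -10.9] q [ 0.33  0.35  1.83 -0.    0.96  1.13]
tool shift now [ 0.7 -0.1 -0.1]
spin -0.1 shift after spin [ 0.7 -0.1 -0.1]
[-0.22459582  0.36952127  0.08502839]
```

```bash
python3 -m inch '[{"gripper":0.035,"tx":0,"ty":0,"tz":0,"spin":0},{"gripper":0.035,"tx":0,"ty":0,"tz":0,"spin":0},{"gripper":0.035,"tx":0,"ty":0,"tz":0,"spin":0},{"gripper":0.035,"tx":0,"ty":0,"tz":-0.02,"spin":0},{"gripper":0.035,"tx":0,"ty":0,"tz":-0.045,"spin":0},{"gripper":0.035,"tx":0,"ty":0,"tz":-0.035,"spin":0},{"gripper":0.035,"tx":-0.034,"ty":0.034,"tz":0,"spin":-8},{"gripper":0.035,"tx":-0.034,"ty":0.034,"tz":0,"spin":-8}]'
python3 -c "
from h import *
go((565.5,-190.5,252),69.2)"
```

```text
clock: 7.1
eef_pos: [541.6, 90.0, 254.5]
tcp_rot: [3.138, -0.003, 1.063]
contact_force: [0.5, -0.3, -1.1]
opening: 0.407
t 7.1 pos [541.6  90.  254.5] rpy [179.8  -0.2  60.9] open mm 34.7 F [ 0.5 -0.3 -1.1] q [ 0.16  0.21  1.77 -0.    1.15  0.67]
tool shift now [-233.4  157.3    2.5]
spin -8.3 shift after spin [-253.7  121.9    2.5]
```

```bash
python3 -m inch '[{"gripper":0.04,"tx":0,"ty":0,"tz":0,"spin":-8.3},{"gripper":0.04,"tx":-0.042,"ty":0.020,"tz":0,"spin":0},{"gripper":0.04,"tx":-0.042,"ty":0.020,"tz":0,"spin":0},{"gripper":0.04,"tx":-0.042,"ty":0.020,"tz":0,"spin":0},{"gripper":0.04,"tx":-0.042,"ty":0.020,"tz":0,"spin":0},{"gripper":0.04,"tx":-0.042,"ty":0.020,"tz":0,"spin":0},{"gripper":0.04,"tx":-0.035,"ty":0.018,"tz":0,"spin":0},{"gripper":0.04,"tx":0,"ty":0,"tz":0.0,"spin":0}]'
python3 -c "
from h import *
go((565.5,-190.5,150),69.2)
t=grab_frame('top');s=grab_frame('scene')
crop(t,220,145,100,100,6,'pics/f1.png');crop(s,180,90,150,150,5,'pics/f2.png')
P=unp(t,(0,0),145)"
```

```text
clock: 7.9
eef_pos: [562.1, -185.8, 253.0]
tcp_rot: [3.139, 0.001, 1.196]
contact_force: [0.0, -0.3, 0.0]
opening: 0.466
t 7.9 pos [ 562.1 -185.8  253. ] rpy [1.798e+02 1.000e-01 6.850e+01] open mm 39.8 F [ 0.  -0.3  0. ] q [-0.32  0.28  1.69 -0.    1.17  0.05]
tool shift now [ -3.1   4.8 103. ]
spin -0.7 shift after spin [ -3.2   4.8 103. ]
```

View pics/f1.png

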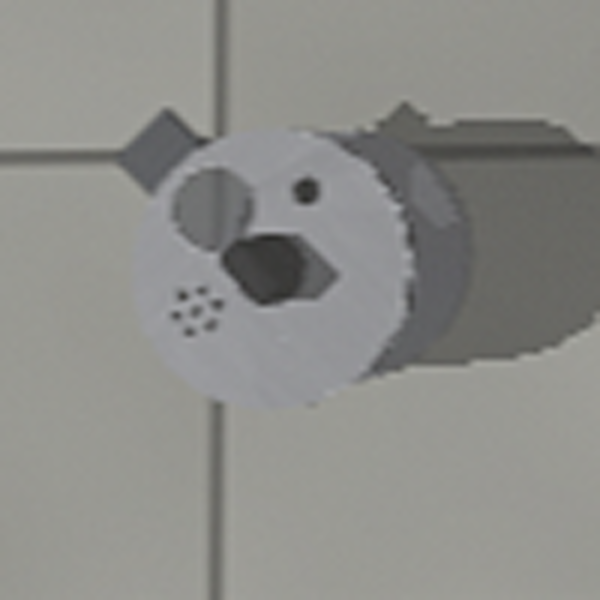

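View pics/f2.png

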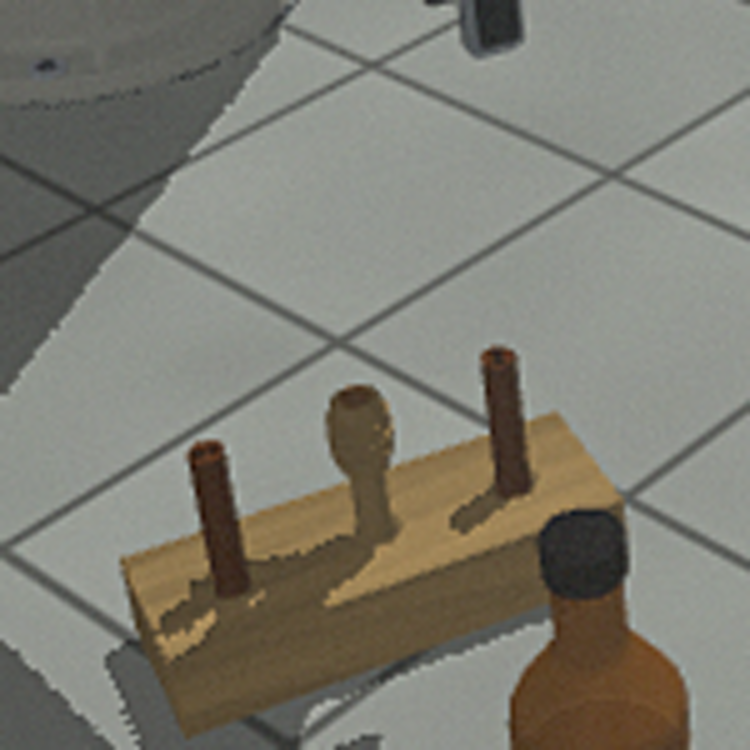

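```bash
python3 -m inch '[{"gripper":0.04,"tx":-0.003,"ty":0.005,"tz":0,"spin":-0.7},{"gripper":0.04,"tx":0,"ty":0,"tz":0.04,"spin":0},{"gripper":0.04,"tx":0,"ty":0,"tz":0.045,"spin":0},{"gripper":0.04,"tx":0,"ty":0,"tz":0.03,"spin":0},{"gripper":0.04,"tx":0,"ty":0,"tz":0,"spin":0},{"gripper":0.04,"tx":0,"ty":0,"tz":0,"spin":0},{"gripper":0.04,"tx":0,"ty":0,"tz":0,"spin":0},{"gripper":0.04,"tx":0,"ty":0,"tz":0.0,"spin":0}]'
python3 -c "
from h import *
go((565.5,-190.5,71),69.2)
t=grab_frame('top');s=grab_frame('scene')
crop(t,200,310,120,130,5,'pics/g1.png');crop(s,150,90,150,150,5,'pics/g2.png')"
```

```text
clock: 8.8
eef_pos: [566.3, -186.0, 139.4]
tcp_rot: [3.138, -0.0, 1.21]
contact_force: [-1.6, -0.1, -0.2]
opening: 0.468
t 8.8 pos [ 566.3 -186.   139.4] rpy [179.8  -0.   69.4] open mm 39.9 F [-1.6 -0.1 -0.2] q [-0.32  0.41  1.78 -0.    0.95  0.04]
tool shift now [-4.5  0.9 68.4]
spin 0.2 shift after spin [-4.5  0.9 68.4]
```

View pics/g2.png

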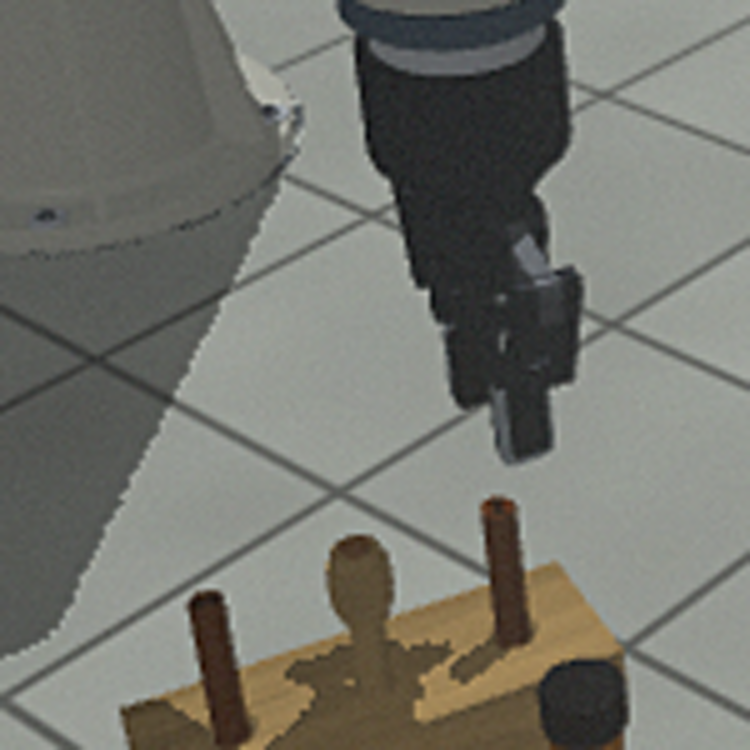

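View pics/g1.png

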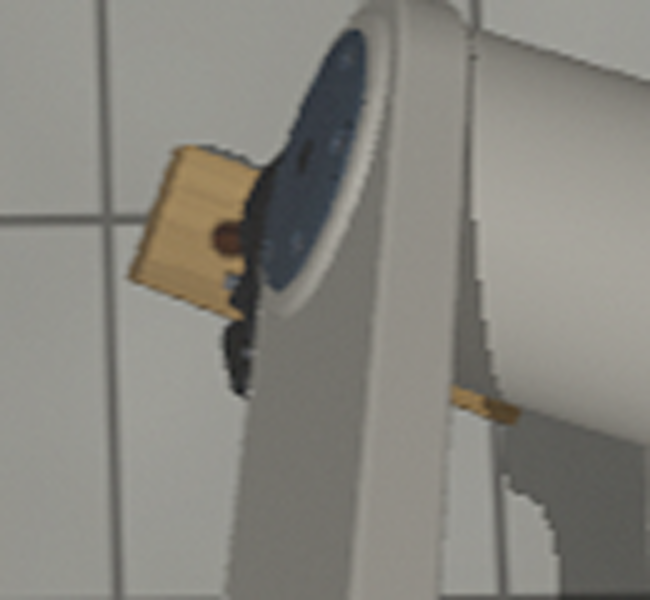

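```bash
python3 -m inch '[{"gripper":0.04,"tx":-0.0045,"ty":0.001,"tz":0,"spin":0},{"gripper":0.04,"tx":0,"ty":0,"tz":0.025,"spin":0},{"gripper":0.04,"tx":0,"ty":0,"tz":0.025,"spin":0},{"gripper":0.04,"tx":0,"ty":0,"tz":0.018,"spin":0},{"gripper":0.005,"tx":0,"ty":0,"tz":0,"spin":0},{"gripper":0.005,"tx":0,"ty":0,"tz":0,"spin":0},{"gripper":0.005,"tx":0,"ty":0,"tz":0,"spin":0},{"gripper":0.005,"tx":0,"ty":0,"tz":0,"spin":0}]' 30
python3 -c "
from h import *
go((565.5,-190.5,71),69.2)
s=grab_frame('scene')
crop(s,150,90,150,150,5,'pics/i2.png')"
```

```text
clock: 9.7
eef_pos: [565.0, -190.7, 70.5]
tcp_rot: [3.14, -0.0, 1.21]
contact_force: [0.9, -0.5, -0.4]
opening: 0.154
t 9.7 pos [ 565.  -190.7   70.5] rpy [179.9  -0.   69.3] open mm 13.2 F [ 0.9 -0.5 -0.4] q [-0.33  0.5   1.82 -0.    0.82  0.03]
tool shift now [ 0.3  0.4 -0.5]
spin 0.1 shift after spin [ 0.3  0.4 -0.5]
```

View pics/i2.png

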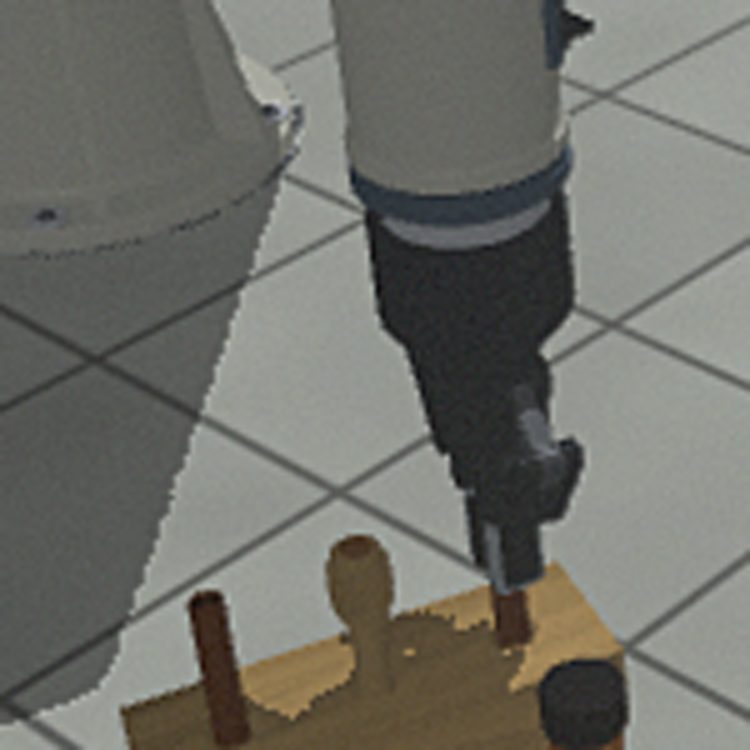

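Stick is gripped (opening ≈13 mm). Lift.

```bash
python3 -m inch '[{"gripper":0.005,"tx":0,"ty":0,"tz":-0.01,"spin":0},{"gripper":0.005,"tx":0,"ty":0,"tz":-0.02,"spin":0},{"gripper":0.005,"tx":0,"ty":0,"tz":-0.03,"spin":0},{"gripper":0.005,"tx":0,"ty":0,"tz":-0.035,"spin":0},{"gripper":0.005,"tx":0,"ty":0,"tz":-0.035,"spin":0},{"gripper":0.005,"tx":0,"ty":0,"tz":-0.035,"spin":0},{"gripper":0.005,"tx":0,"ty":0,"tz":-0.025,"spin":0},{"gripper":0.005,"tx":0,"ty":0,"tz":-0.01,"spin":0}]' 40
python3 -c "
from h import *
go((555.7,204.7,270),44.4)
s=grab_frame('scene')
crop(s,60,110,190,150,4,'pics/j2.png')
t=grab_frame('top');P=[unp(t,(145+212.5/6-.5,220+209.5/6-.5),145),unp(t,(145+272.5/6-.5,220+268/6-.5),145)];print(P)"
```

```text
clock: 10.55
eef_pos: [565.4, -190.7, 273.3]
tcp_rot: [3.136, -0.0, 1.21]
contact_force: [-0.8, -0.4, -0.8]
opening: 0.147
t 10.55 pos [ 565.4 -190.7  273.3] rpy [179.7  -0.   69.3] open mm 12.5 F [-0.8 -0.4 -0.8] q [-0.33  0.27  1.65  0.    1.21  0.03]
tool shift now [ 366.5 -148.7    3.3]
spin 24.9 shift after spin [ 269.7 -289.3    3.3]
[array([556.41938246, 204.47733773, 145.        ]), array([535.48964706, 182.8057226 , 145.        ])]
```

View pics/j2.png

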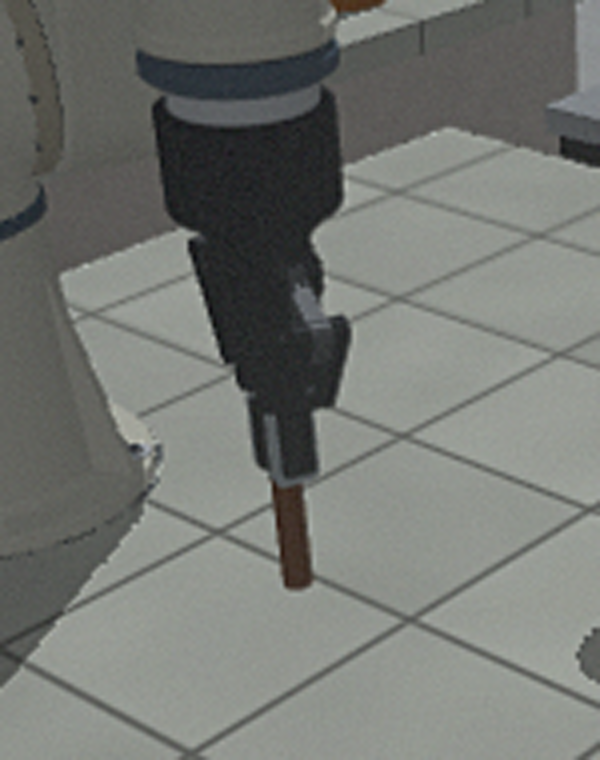

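```bash
python3 -m inch '[{"gripper":0.005,"tx":0,"ty":0,"tz":0,"spin":8.3},{"gripper":0.005,"tx":0,"ty":0,"tz":0,"spin":8.3},{"gripper":0.005,"tx":0,"ty":0,"tz":0,"spin":8.3},{"gripper":0.005,"tx":0.025,"ty":-0.027,"tz":0,"spin":0},{"gripper":0.005,"tx":0.03,"ty":-0.033,"tz":0,"spin":0},{"gripper":0.005,"tx":0.03,"ty":-0.033,"tz":0,"spin":0},{"gripper":0.005,"tx":0.03,"ty":-0.033,"tz":0,"spin":0},{"gripper":0.005,"tx":0.03,"ty":-0.033,"tz":0,"spin":0}]' 40
python3 -c "
from h import *
go((556,204.6,270),44.4)"
```

```text
clock: 11.45
eef_pos: [555.2, 26.3, 267.4]
tcp_rot: [-3.14, 0.002, 0.775]
contact_force: [0.4, -0.8, -0.1]
opening: 0.151
t 11.45 pos [555.2  26.3 267.4] rpy [-1.799e+02  1.000e-01  4.440e+01] open mm 12.9 F [ 0.4 -0.8 -0.1] q [0.04 0.21 1.74 0.   1.19 0.84]
tool shift now [ 125.3 -126.8   -2.6]
spin -0.0 shift after spin [ 125.3 -126.8   -2.6]
```

```bash
python3 -m inch '[{"gripper":0.005,"tx":0.03,"ty":-0.033,"tz":0,"spin":0},{"gripper":0.005,"tx":0.03,"ty":-0.033,"tz":0,"spin":0},{"gripper":0.005,"tx":0.03,"ty":-0.033,"tz":0,"spin":0},{"gripper":0.005,"tx":0.02,"ty":-0.02,"tz":0,"spin":0},{"gripper":0.005,"tx":0.01,"ty":-0.01,"tz":0,"spin":0},{"gripper":0.005,"tx":0,"ty":0,"tz":0,"spin":0},{"gripper":0.005,"tx":0,"ty":0,"tz":0,"spin":0},{"gripper":0.005,"tx":0,"ty":0,"tz":0,"spin":0}]' 40
python3 -c "
from h import *
go((556,204.6,270),44.4)
t=grab_frame('top');s=grab_frame('scene')
crop(t,180,110,130,130,5,'pics/k1.png');crop(s,50,220,150,130,5,'pics/k2.png')
for z in (215,): print(proj(t,(556,204.6,z)),proj(s,(556,204.6,z)))"
```

```text
clock: 12.25
eef_pos: [551.9, 199.3, 268.9]
tcp_rot: [3.142, 0.001, 0.774]
contact_force: [-0.2, -0.8, 0.0]
opening: 0.152
t 12.25 pos [551.9 199.3 268.9] rpy [1.80e+02 1.00e-01 4.43e+01] open mm 13.0 F [-0.2 -0.8  0. ] q [ 0.34  0.26  1.68 -0.    1.21  1.14]
tool shift now [ 6.6 -0.9 -1.1]
spin -0.1 shift after spin [ 6.6 -0.9 -1.1]
[170.8059599 255.2425998] [299.40530057 137.40522776]
```

View pics/k1.png

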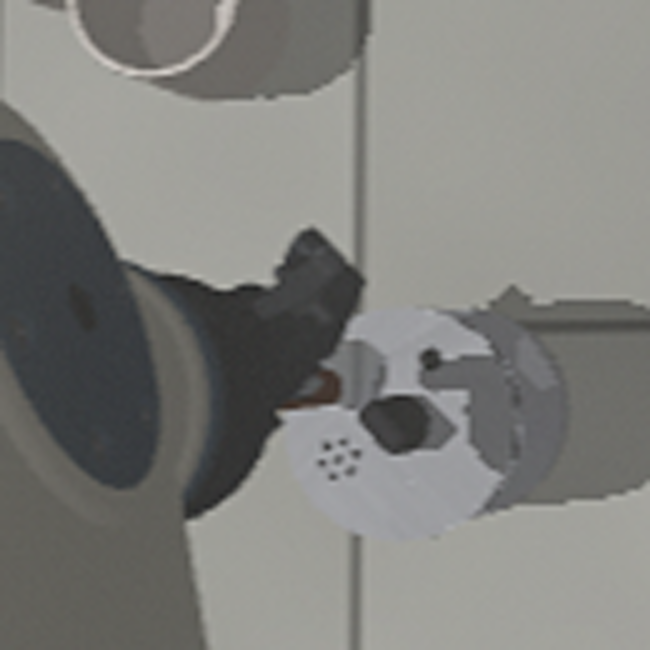

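View pics/k2.png

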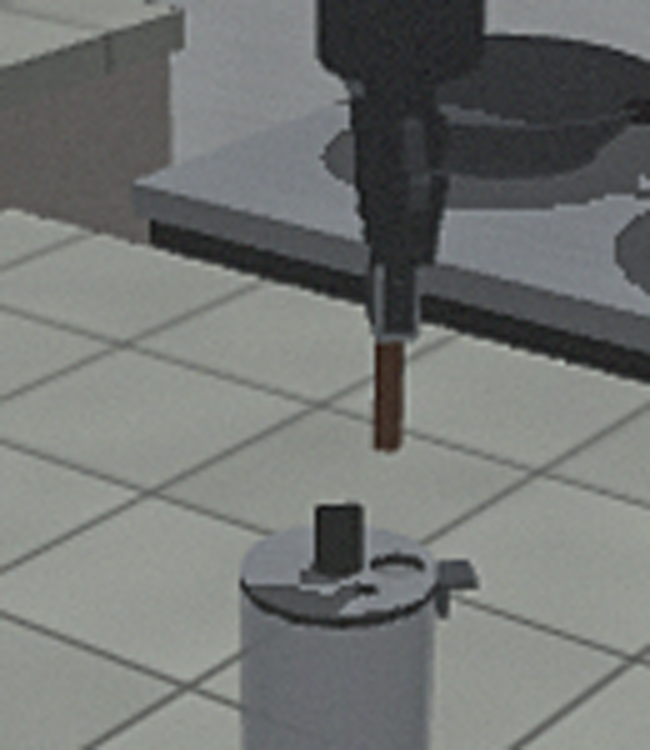

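```bash
python3 - <<'E'
from h import *
t=grab_frame('top');s=grab_frame('scene')
print(unp(s,(297.5,139.2),208),unp(t,(175.8,257.2),208))
print(unp(s,(220+398/5,50+560/5),145))
E
```

```text
[549.5256546  205.93172319 208.        ] [551.92985607 196.57603724 208.        ]
[554.56841339 210.79844602 145.        ]
```

```bash
python3 -m inch '[{"gripper":0.005,"tx":0.007,"ty":-0.001,"tz":0,"spin":0},{"gripper":0.005,"tx":0,"ty":0,"tz":0.02,"spin":0},{"gripper":0.005,"tx":0,"ty":0,"tz":0.02,"spin":0},{"gripper":0.005,"tx":0,"ty":0,"tz":0.01,"spin":0},{"gripper":0.005,"tx":0,"ty":0,"tz":0,"spin":0},{"gripper":0.005,"tx":0,"ty":0,"tz":0,"spin":0},{"gripper":0.005,"tx":0,"ty":0,"tz":0,"spin":0},{"gripper":0.005,"tx":0,"ty":0,"tz":0,"spin":0}]' 40
python3 -c "
from h import *
go((556,204.6,158),44.4)
t=grab_frame('top');s=grab_frame('scene')
crop(t,180,110,130,130,5,'pics/l1.png');crop(s,80,230,100,100,6,'pics/l2.png')"
```

```text
clock: 13.25
eef_pos: [556.8, 206.6, 220.2]
tcp_rot: [3.141, -0.001, 0.775]
contact_force: [-0.7, -0.6, 0.3]
opening: 0.151
t 13.25 pos [556.8 206.6 220.2] rpy [ 1.80e+02 -1.00e-01  4.44e+01] open mm 12.9 F [-0.7 -0.6  0.3] q [0.35 0.31 1.71 0.   1.11 1.15]
tool shift now [-2.   0.9 62.2]
spin 0.0 shift after spin [-2.   0.9 62.2]
```

View pics/l1.png

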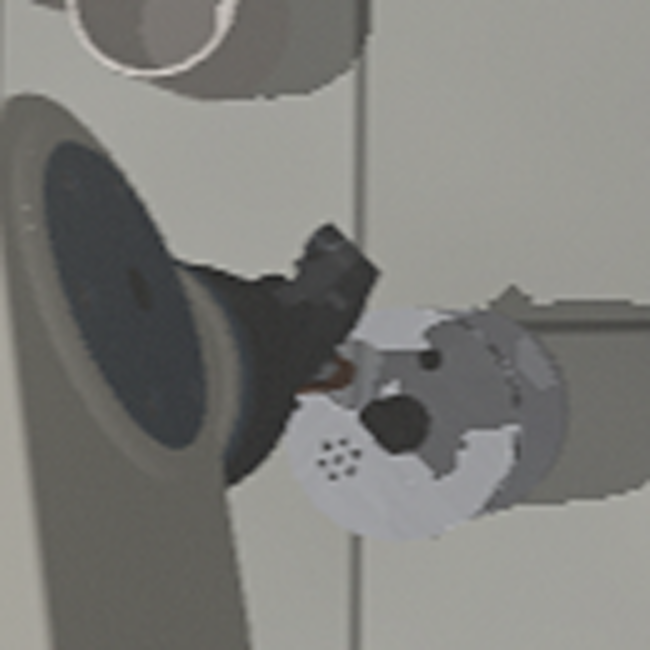

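View pics/l2.png

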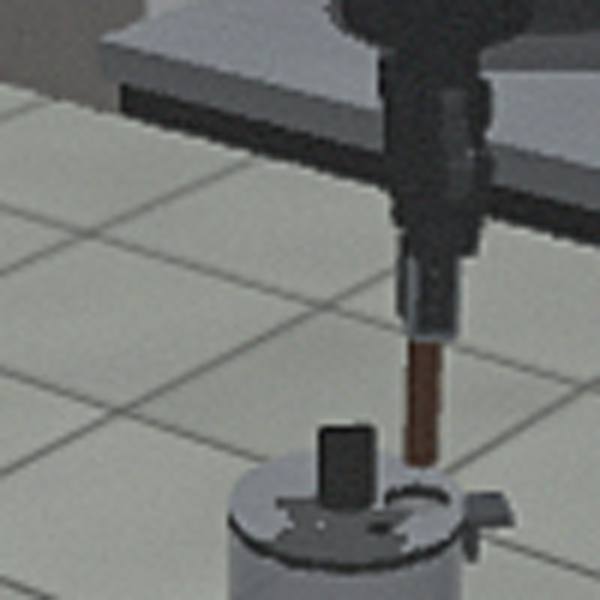

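```bash
python3 -m inch '[{"gripper":0.005,"tx":-0.0015,"ty":0.0005,"tz":0,"spin":0},{"gripper":0.005,"tx":0,"ty":0,"tz":0.01,"spin":0},{"gripper":0.005,"tx":0,"ty":0,"tz":0.01,"spin":0},{"gripper":0.005,"tx":0,"ty":0,"tz":0.01,"spin":0},{"gripper":0.005,"tx":0,"ty":0,"tz":0,"spin":0},{"gripper":0.005,"tx":0,"ty":0,"tz":0,"spin":0},{"gripper":0.005,"tx":0,"ty":0,"tz":0,"spin":0},{"gripper":0.005,"tx":0,"ty":0,"tz":0,"spin":0}]' 40
python3 -c "
from h import *
go((556,204.6,158),44.4)
s=grab_frame('scene')
crop(s,80,230,100,100,6,'pics/m2.png')"
```

```text
clock: 14.15
eef_pos: [555.8, 205.2, 189.7]
tcp_rot: [3.141, -0.001, 0.775]
contact_force: [0.0, -0.4, 0.4]
opening: 0.15
t 14.15 pos [555.8 205.2 189.7] rpy [180.   -0.   44.4] open mm 12.8 F [ 0.  -0.4  0.4] q [0.35 0.35 1.75 0.   1.05 1.15]
tool shift now [-0.3  0.5 31.7]
spin 0.0 shift after spin [-0.3  0.5 31.7]
```

View pics/m2.png

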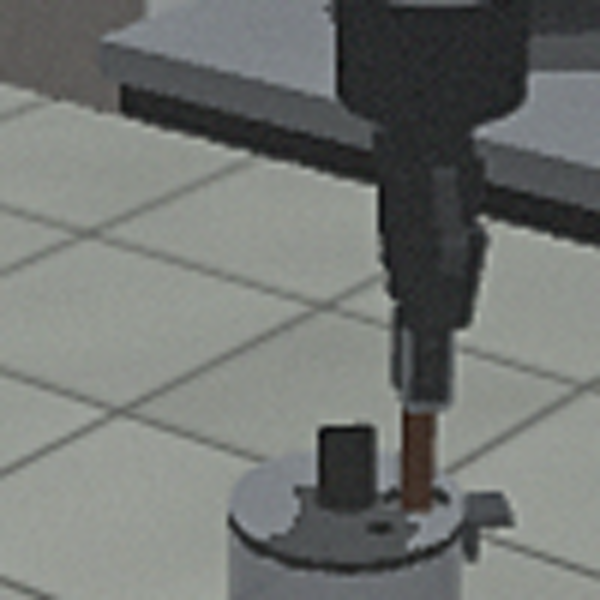

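```bash
python3 -m inch '[{"gripper":0.005,"tx":0,"ty":0.0005,"tz":0.015,"spin":0},{"gripper":0.005,"tx":0,"ty":0,"tz":0.015,"spin":0},{"gripper":0.005,"tx":0,"ty":0,"tz":0,"spin":0},{"gripper":0.005,"tx":0,"ty":0,"tz":0,"spin":0},{"gripper":0.035,"tx":0,"ty":0,"tz":0,"spin":0},{"gripper":0.035,"tx":0,"ty":0,"tz":0,"spin":0},{"gripper":0.035,"tx":0,"ty":0,"tz":0,"spin":0},{"gripper":0.035,"tx":0,"ty":0,"tz":0,"spin":0}]' 40
python3 -c "
from h import *
go((556,204.6,158),44.4)
s=grab_frame('scene')
crop(s,100,230,150,130,5,'pics/n2.png')"
```

```text
clock: 15.0
eef_pos: [556.1, 204.8, 159.6]
tcp_rot: [3.141, -0.001, 0.775]
contact_force: [-0.7, -0.5, -0.3]
opening: 0.41
t 15.0 pos [556.1 204.8 159.6] rpy [180.   -0.   44.4] open mm 35.0 F [-0.7 -0.5 -0.3] q [0.35 0.38 1.77 0.   0.99 1.15]
tool shift now [-0.2  0.1  1.6]
spin 0.0 shift after spin [-0.2  0.1  1.6]
```

View pics/n2.png

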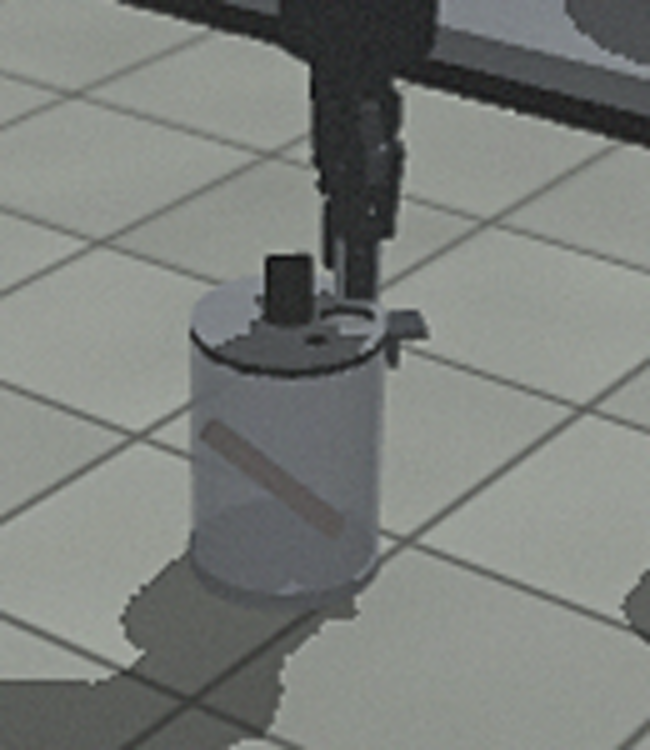

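First stick lies slanted inside (from (210,430) to (335,530) in the crop). Now the second.

```bash
python3 -m inch '[{"gripper":0.035,"tx":0,"ty":0,"tz":-0.03,"spin":0},{"gripper":0.035,"tx":0,"ty":0,"tz":-0.04,"spin":0},{"gripper":0.035,"tx":0,"ty":0,"tz":-0.03,"spin":0},{"gripper":0.04,"tx":-0.02,"ty":0.02,"tz":0,"spin":-8.3},{"gripper":0.04,"tx":-0.033,"ty":0.033,"tz":0,"spin":-8.3},{"gripper":0.04,"tx":-0.036,"ty":0.033,"tz":0,"spin":-8.3},{"gripper":0.04,"tx":-0.045,"ty":0.018,"tz":0,"spin":0},{"gripper":0.04,"tx":-0.045,"ty":0.018,"tz":0,"spin":0}]'
python3 -c "
from h import *
go((521.5,-302,255),69.2)"
```

```text
clock: 15.85
eef_pos: [573.6, -13.1, 259.5]
tcp_rot: [3.141, -0.0, 1.202]
contact_force: [0.6, -0.1, -0.9]
opening: 0.47
t 15.85 pos [573.6 -13.1 259.5] rpy [180.   -0.   68.8] open mm 40.1 F [ 0.6 -0.1 -0.9] q [-0.03  0.25  1.71 -0.    1.18  0.34]
tool shift now [-288.3   55.6    4.5]
spin -0.4 shift after spin [-288.6   53.9    4.5]
```

```bash
python3 -m inch '[{"gripper":0.04,"tx":-0.048,"ty":0.009,"tz":0,"spin":-0.4},{"gripper":0.04,"tx":-0.048,"ty":0.009,"tz":0,"spin":0},{"gripper":0.04,"tx":-0.048,"ty":0.009,"tz":0,"spin":0},{"gripper":0.04,"tx":-0.048,"ty":0.009,"tz":0,"spin":0},{"gripper":0.04,"tx":-0.048,"ty":0.009,"tz":0,"spin":0},{"gripper":0.04,"tx":-0.03,"ty":0.006,"tz":0,"spin":0},{"gripper":0.04,"tx":-0.018,"ty":0.003,"tz":0,"spin":0},{"gripper":0.04,"tx":0,"ty":0,"tz":0.0,"spin":0}]'
python3 -c "
from h import *
go((521.5,-302,71),69.2)"
```

```text
clock: 16.65
eef_pos: [521.1, -301.4, 259.2]
tcp_rot: [-3.142, 0.0, 1.205]
contact_force: [0.3, -0.6, 0.4]
opening: 0.468
t 16.65 pos [ 521.1 -301.4  259.2] rpy [-180.     0.    69.1] open mm 40.0 F [ 0.3 -0.6  0.4] q [-0.53  0.29  1.65 -0.    1.19 -0.16]
tool shift now [ -0.5   0.6 188.2]
spin -0.1 shift after spin [ -0.5   0.6 188.2]
```

```bash
python3 -m inch '[{"gripper":0.04,"tx":0,"ty":0,"tz":0.04,"spin":0},{"gripper":0.04,"tx":0,"ty":0,"tz":0.045,"spin":0},{"gripper":0.04,"tx":0,"ty":0,"tz":0.03,"spin":0},{"gripper":0.04,"tx":0,"ty":0,"tz":0.015,"spin":0},{"gripper":0.04,"tx":0,"ty":0,"tz":0,"spin":0},{"gripper":0.04,"tx":0,"ty":0,"tz":0,"spin":0},{"gripper":0.04,"tx":0,"ty":0,"tz":0,"spin":0},{"gripper":0.04,"tx":0,"ty":0,"tz":0.0,"spin":0}]'
python3 -c "
from h import *
go((521.5,-302,71),69.2)
s=grab_frame('scene')
crop(s,150,60,150,150,5,'pics/o2.png')"
```

```text
clock: 17.45
eef_pos: [522.5, -300.1, 131.0]
tcp_rot: [3.139, 0.0, 1.208]
contact_force: [0.5, 0.3, -0.1]
opening: 0.467
t 17.45 pos [ 522.5 -300.1  131. ] rpy [179.8   0.   69.2] open mm 39.9 F [ 0.5  0.3 -0.1] q [-0.52  0.43  1.77  0.    0.94 -0.16]
tool shift now [-2.1 -0.3 60. ]
spin 0.0 shift after spin [-2.1 -0.3 60. ]
```

View pics/o2.png

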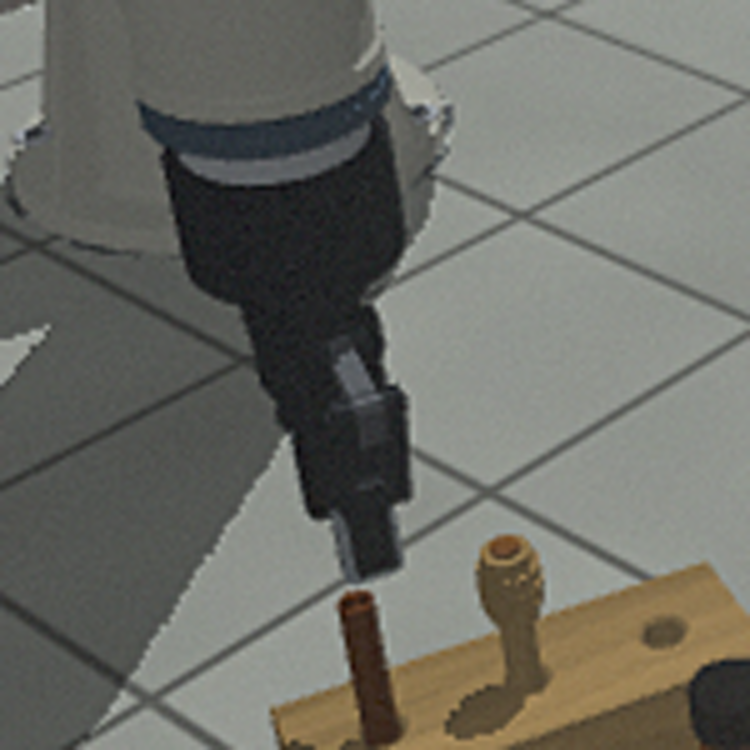

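```bash
python3 -m inch '[{"gripper":0.04,"tx":-0.003,"ty":0,"tz":0,"spin":0},{"gripper":0.04,"tx":0,"ty":0,"tz":0.02,"spin":0},{"gripper":0.04,"tx":0,"ty":0,"tz":0.025,"spin":0},{"gripper":0.04,"tx":0,"ty":0,"tz":0.015,"spin":0},{"gripper":0.005,"tx":0,"ty":0,"tz":0,"spin":0},{"gripper":0.005,"tx":0,"ty":0,"tz":0,"spin":0},{"gripper":0.005,"tx":0,"ty":0,"tz":0,"spin":0},{"gripper":0.005,"tx":0,"ty":0,"tz":0,"spin":0}]' 40
python3 -c "
from h import *
go((521.5,-302,71),69.2)"
```

```text
clock: 18.3
eef_pos: [521.1, -302.9, 70.4]
tcp_rot: [3.14, 0.0, 1.208]
contact_force: [0.3, -0.4, -0.2]
opening: 0.151
t 18.3 pos [ 521.1 -302.9   70.4] rpy [179.9   0.   69.2] open mm 12.9 F [ 0.3 -0.4 -0.2] q [-0.53  0.51  1.8   0.    0.83 -0.17]
tool shift now [ 0.9  0.  -0.6]
spin 0.0 shift after spin [ 0.9  0.  -0.6]
```

```bash
python3 -m inch '[{"gripper":0.005,"tx":0,"ty":0,"tz":-0.01,"spin":0},{"gripper":0.005,"tx":0,"ty":0,"tz":-0.02,"spin":0},{"gripper":0.005,"tx":0,"ty":0,"tz":-0.03,"spin":0},{"gripper":0.005,"tx":0,"ty":0,"tz":-0.035,"spin":0},{"gripper":0.005,"tx":0,"ty":0,"tz":-0.035,"spin":0},{"gripper":0.005,"tx":0,"ty":0,"tz":-0.035,"spin":0},{"gripper":0.005,"tx":0,"ty":0,"tz":-0.025,"spin":0},{"gripper":0.005,"tx":0,"ty":0,"tz":-0.01,"spin":0}]' 40
python3 -c "
from h import *
go((556,204.6,270),44.4)
s=grab_frame('scene')
crop(s,60,70,190,150,4,'pics/p2.png')"
```

```text
clock: 19.1
eef_pos: [521.6, -303.1, 273.4]
tcp_rot: [3.136, 0.001, 1.208]
contact_force: [0.6, 0.2, -0.0]
opening: 0.153
t 19.1 pos [ 521.6 -303.1  273.4] rpy [1.797e+02 1.000e-01 6.920e+01] open mm 13.1 F [ 0.6  0.2 -0. ] q [-0.53  0.28  1.64 -0.    1.22 -0.17]
tool shift now [ 486.8 -148.1    3.4]
spin 24.8 shift after spin [ 379.8 -338.7    3.4]
```

View pics/p2.png

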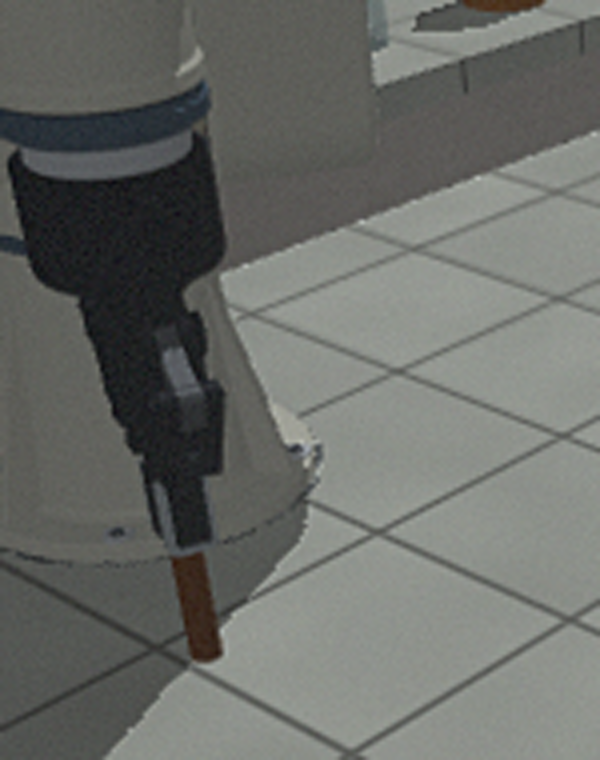

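```bash
python3 -m inch '[{"gripper":0.005,"tx":0,"ty":0,"tz":0,"spin":8.3},{"gripper":0.005,"tx":0,"ty":0,"tz":0,"spin":8.3},{"gripper":0.005,"tx":0,"ty":0,"tz":0,"spin":8.2},{"gripper":0.005,"tx":0.025,"ty":-0.022,"tz":0,"spin":0},{"gripper":0.005,"tx":0.035,"ty":-0.031,"tz":0,"spin":0},{"gripper":0.005,"tx":0.035,"ty":-0.031,"tz":0,"spin":0},{"gripper":0.005,"tx":0.035,"ty":-0.031,"tz":0,"spin":0},{"gripper":0.005,"tx":0.035,"ty":-0.031,"tz":0,"spin":0}]' 40
python3 -m inch '[{"gripper":0.005,"tx":0.035,"ty":-0.031,"tz":0,"spin":0},{"gripper":0.005,"tx":0.035,"ty":-0.031,"tz":0,"spin":0},{"gripper":0.005,"tx":0.035,"ty":-0.031,"tz":0,"spin":0},{"gripper":0.005,"tx":0.035,"ty":-0.031,"tz":0,"spin":0},{"gripper":0.005,"tx":0.035,"ty":-0.031,"tz":0,"spin":0},{"gripper":0.005,"tx":0.02,"ty":-0.02,"tz":0,"spin":0},{"gripper":0.005,"tx":0,"ty":0,"tz":0,"spin":0},{"gripper":0.005,"tx":0,"ty":0,"tz":0,"spin":0}]' 40
python3 -c "
from h import *
go((556,204.6,220),44.4)"
```

```text
clock: 19.95
eef_pos: [535.3, -81.0, 268.1]
tcp_rot: [-3.14, 0.001, 0.775]
contact_force: [-0.5, 0.0, 0.1]
opening: 0.15
clock: 20.75
eef_pos: [552.3, 178.8, 268.1]
tcp_rot: [-3.141, 0.002, 0.777]
contact_force: [0.2, -0.3, -0.2]
opening: 0.151
t 20.75 pos [552.3 178.8 268.1] rpy [-1.80e+02  1.00e-01  4.45e+01] open mm 12.9 F [ 0.2 -0.3 -0.2] q [ 0.31  0.25  1.69 -0.    1.2   1.11]
tool shift now [ 20.7 -15.8  48.1]
spin 0.1 shift after spin [ 20.6 -15.8  48.1]
```

```bash
python3 -m inch '[{"gripper":0.005,"tx":0.0205,"ty":-0.0155,"tz":0,"spin":0},{"gripper":0.005,"tx":0,"ty":0,"tz":0,"spin":0},{"gripper":0.005,"tx":0,"ty":0,"tz":0.02,"spin":0},{"gripper":0.005,"tx":0,"ty":0,"tz":0.02,"spin":0},{"gripper":0.005,"tx":0,"ty":0,"tz":0.008,"spin":0},{"gripper":0.005,"tx":0,"ty":0,"tz":0,"spin":0},{"gripper":0.005,"tx":0,"ty":0,"tz":0,"spin":0},{"gripper":0.005,"tx":0,"ty":0,"tz":0,"spin":0}]' 40
python3 -c "
from h import *
go((556,204.6,158),44.4)
t=grab_frame('top');s=grab_frame('scene')
crop(t,180,110,130,130,5,'pics/q1.png');crop(s,80,230,100,100,6,'pics/q2.png')"
```

```text
clock: 21.55
eef_pos: [557.5, 204.0, 222.3]
tcp_rot: [3.141, -0.001, 0.775]
contact_force: [-0.2, 0.2, -0.4]
opening: 0.153
t 21.55 pos [557.5 204.  222.3] rpy [ 1.80e+02 -1.00e-01  4.44e+01] open mm 13.1 F [-0.2  0.2 -0.4] q [ 0.35  0.31  1.71 -0.    1.11  1.14]
tool shift now [-0.6 -1.5 64.3]
spin -0.0 shift after spin [-0.6 -1.5 64.3]
```

View pics/q1.png

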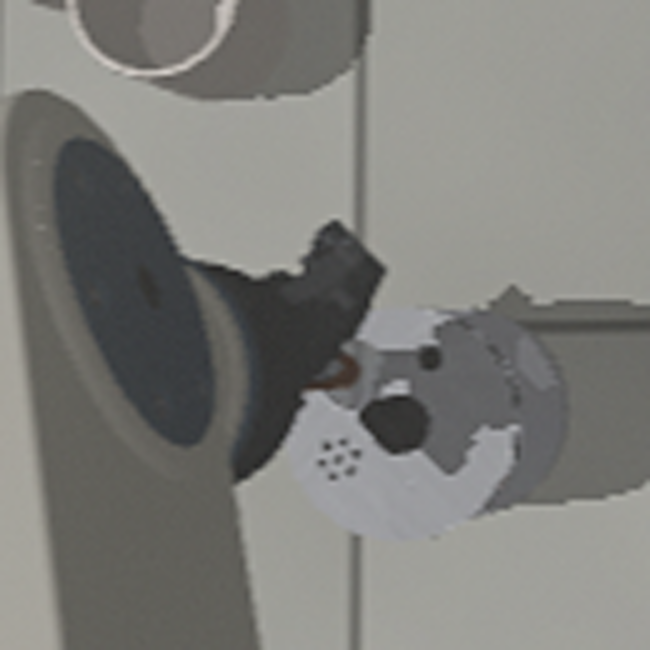

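View pics/q2.png

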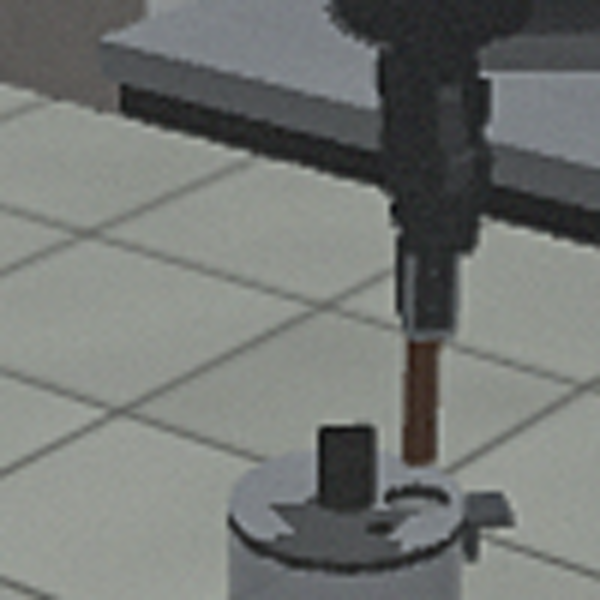

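Same picture as for the first stick: stick foot at (420,462) directly above the hole (417,497). Go in.

```bash
python3 -m inch '[{"gripper":0.005,"tx":-0.0005,"ty":-0.001,"tz":0,"spin":0},{"gripper":0.005,"tx":0,"ty":0,"tz":0.012,"spin":0},{"gripper":0.005,"tx":0,"ty":0,"tz":0.012,"spin":0},{"gripper":0.005,"tx":0,"ty":0,"tz":0.012,"spin":0},{"gripper":0.005,"tx":0,"ty":0,"tz":0,"spin":0},{"gripper":0.005,"tx":0,"ty":0,"tz":0,"spin":0},{"gripper":0.005,"tx":0,"ty":0,"tz":0,"spin":0},{"gripper":0.005,"tx":0,"ty":0,"tz":0,"spin":0}]' 40
python3 -c "
from h import *
go((556,204.6,158),44.4)
s=grab_frame('scene')
crop(s,80,230,100,100,6,'pics/r2.png')"
```

```text
clock: 22.45
eef_pos: [556.2, 204.6, 185.7]
tcp_rot: [3.141, -0.001, 0.775]
contact_force: [0.6, 0.6, -0.1]
opening: 0.151
t 22.45 pos [556.2 204.6 185.7] rpy [180.   -0.   44.4] open mm 12.9 F [ 0.6  0.6 -0.1] q [ 0.35  0.35  1.75 -0.    1.04  1.15]
tool shift now [-0.2 -0.1 27.7]
spin 0.0 shift after spin [-0.2 -0.1 27.7]
```

View pics/r2.png

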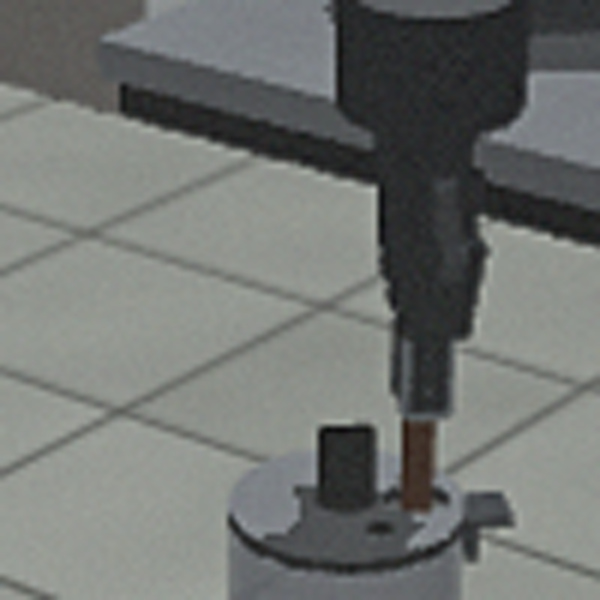

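```bash
python3 -m inch '[{"gripper":0.005,"tx":0,"ty":0,"tz":0.013,"spin":0},{"gripper":0.005,"tx":0,"ty":0,"tz":0.013,"spin":0},{"gripper":0.005,"tx":0,"ty":0,"tz":0,"spin":0},{"gripper":0.005,"tx":0,"ty":0,"tz":0,"spin":0},{"gripper":0.035,"tx":0,"ty":0,"tz":0,"spin":0},{"gripper":0.035,"tx":0,"ty":0,"tz":0,"spin":0},{"gripper":0.035,"tx":0,"ty":0,"tz":0,"spin":0},{"gripper":0.035,"tx":0,"ty":0,"tz":0,"spin":0}]' 40
python3 -c "
from h import *
go((534.2,183.6,208),44.4)
s=grab_frame('scene')
crop(s,100,230,150,130,5,'pics/s2.png')"
```

```text
clock: 23.3
eef_pos: [556.0, 204.6, 159.6]
tcp_rot: [3.141, -0.0, 0.775]
contact_force: [0.8, -0.1, -0.5]
opening: 0.41
t 23.3 pos [556.  204.6 159.6] rpy [180.   -0.   44.4] open mm 35.1 F [ 0.8 -0.1 -0.5] q [0.35 0.38 1.77 0.   0.99 1.15]
tool shift now [-30.3  -0.3 -48.4]
spin 0.0 shift after spin [-30.3  -0.3 -48.4]
```

View pics/s2.png

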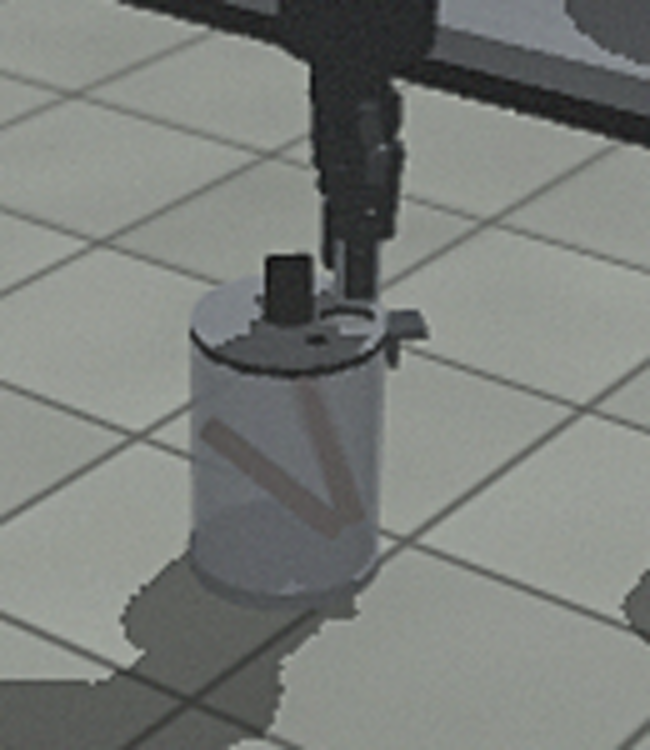

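Both are inside; the second is still steep (maybe still toppling). Rise, move over the knob, look again.

```bash
python3 -m inch '[{"gripper":0.035,"tx":0,"ty":0,"tz":-0.02,"spin":0},{"gripper":0.035,"tx":0,"ty":0,"tz":-0.03,"spin":0},{"gripper":0.035,"tx":0,"ty":0,"tz":-0.01,"spin":0},{"gripper":0.035,"tx":0,"ty":0,"tz":0,"spin":0},{"gripper":0.035,"tx":-0.015,"ty":0,"tz":0,"spin":0},{"gripper":0.035,"tx":-0.015,"ty":0,"tz":0,"spin":0},{"gripper":0.035,"tx":0,"ty":0,"tz":0,"spin":0},{"gripper":0.035,"tx":0,"ty":0,"tz":0,"spin":0}]' 20
python3 -c "
from h import *
go((534.2,183.6,152),44.4)
t=grab_frame('top');s=grab_frame('scene')
crop(t,220,145,80,100,6,'pics/u1.png');crop(s,100,230,150,130,5,'pics/u2.png')"
```

```text
clock: 24.15
eef_pos: [533.7, 182.9, 218.8]
tcp_rot: [-3.141, 0.001, 0.774]
contact_force: [0.5, 1.0, -0.7]
opening: 0.409
t 24.15 pos [533.7 182.9 218.8] rpy [-180.     0.    44.4] open mm 35.0 F [ 0.5  1.  -0.7] q [0.33 0.27 1.78 0.   1.09 1.12]
tool shift now [ 0.8 -0.2 66.8]
spin -0.0 shift after spin [ 0.8 -0.2 66.8]
```

View pics/u1.png

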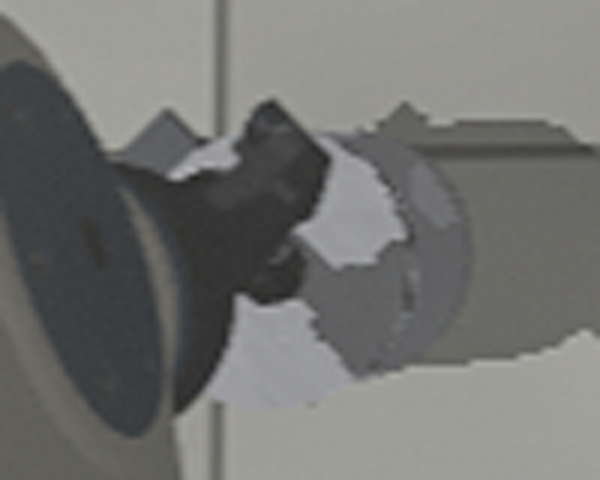

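View pics/u2.png

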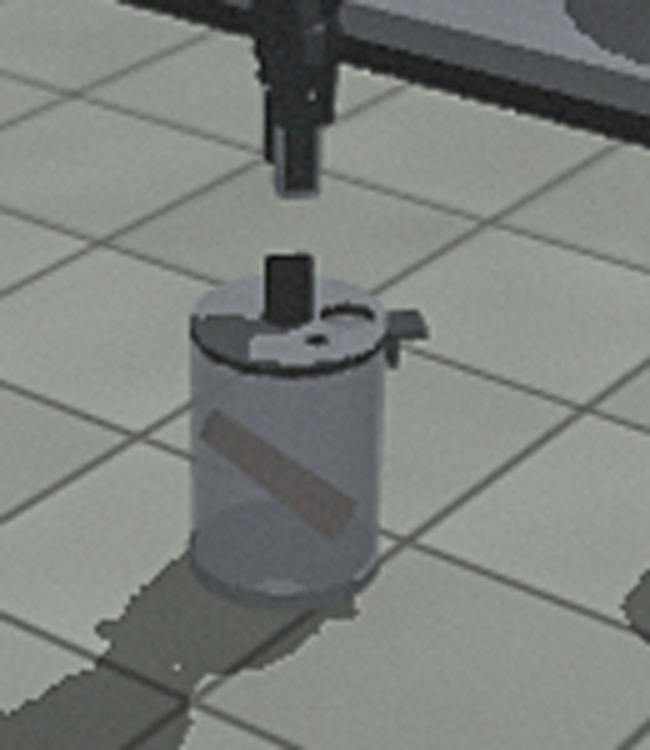

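Both sticks now lie side by side at low slant, clear of the deck. Grip the knob.

```bash
python3 -m inch '[{"gripper":0.035,"tx":0.0005,"ty":0,"tz":0.025,"spin":0},{"gripper":0.035,"tx":0,"ty":0,"tz":0.025,"spin":0},{"gripper":0.035,"tx":0,"ty":0,"tz":0.012,"spin":0},{"gripper":0.02,"tx":0,"ty":0,"tz":0.004,"spin":0},{"gripper":0.01,"tx":0,"ty":0,"tz":0,"spin":0},{"gripper":0.005,"tx":0,"ty":0,"tz":0,"spin":0},{"gripper":0.005,"tx":0,"ty":0,"tz":0,"spin":0},{"gripper":0.005,"tx":0,"ty":0,"tz":0,"spin":0}]' 20
python3 -c "
from h import *
go((534.2,183.6,152),-30)"
```

```text
clock: 25.05
eef_pos: [534.6, 183.8, 152.7]
tcp_rot: [-3.141, 0.0, 0.775]
contact_force: [5.4, 1.7, -22.2]
opening: 0.133
t 25.05 pos [534.6 183.8 152.7] rpy [-180.     0.    44.4] open mm 11.3 F [  5.4   1.7 -22.2] q [ 0.33  0.35  1.83 -0.    0.96  1.12]
tool shift now [-0.4 -0.1  0.7]
spin 74.4 shift after spin [-0.2  0.3  0.7]
```

```bash
python3 -m inch '[{"gripper":0.005,"tx":0,"ty":0,"tz":0,"spin":5},{"gripper":0.005,"tx":0,"ty":0,"tz":0,"spin":8},{"gripper":0.005,"tx":0,"ty":0,"tz":0,"spin":8},{"gripper":0.005,"tx":0,"ty":0,"tz":0,"spin":8},{"gripper":0.005,"tx":0,"ty":0,"tz":0,"spin":8},{"gripper":0.005,"tx":0,"ty":0,"tz":0,"spin":8},{"gripper":0.005,"tx":0,"ty":0,"tz":0,"spin":8},{"gripper":0.005,"tx":0,"ty":0,"tz":0,"spin":8}]' 20
python3 -m inch '[{"gripper":0.005,"tx":0,"ty":0,"tz":0,"spin":8},{"gripper":0.005,"tx":0,"ty":0,"tz":0,"spin":5.4},{"gripper":0.005,"tx":0,"ty":0,"tz":0,"spin":0},{"gripper":0.005,"tx":0,"ty":0,"tz":0,"spin":0},{"gripper":0.005,"tx":0,"ty":0,"tz":0,"spin":0},{"gripper":0.035,"tx":0,"ty":0,"tz":0,"spin":0},{"gripper":0.035,"tx":0,"ty":0,"tz":0,"spin":0},{"gripper":0.035,"tx":0,"ty":0,"tz":0,"spin":0}]' 20
python3 -c "
from h import *
go((534.2,183.6,252),-30)"
```

```text
clock: 25.85
eef_pos: [534.8, 182.8, 152.7]
tcp_rot: [3.14, -0.0, -0.295]
contact_force: [6.5, -6.2, -21.5]
opening: 0.135
clock: 26.65
eef_pos: [535.6, 184.4, 154.7]
tcp_rot: [-3.14, -0.001, -0.524]
contact_force: [0.0, 0.2, -0.3]
opening: 0.412
t 26.65 pos [535.6 184.4 154.7] rpy [-1.799e+02 -1.000e-01 -3.000e+01] open mm 35.2 F [ 0.   0.2 -0.3] q [0.33 0.35 1.83 0.   0.96 2.42]
tool shift now [ -0.8   1.4 -97.3]
spin 0.0 shift after spin [ -0.8   1.4 -97.3]
```

```bash
python3 -m inch '[{"gripper":0.035,"tx":0,"ty":0,"tz":-0.02,"spin":0},{"gripper":0.035,"tx":0,"ty":0,"tz":-0.04,"spin":0},{"gripper":0.035,"tx":0,"ty":0,"tz":-0.04,"spin":0},{"gripper":0.035,"tx":0.02,"ty":0.035,"tz":0,"spin":0},{"gripper":0.035,"tx":0.02,"ty":0.04,"tz":0,"spin":0},{"gripper":0.035,"tx":0.02,"ty":0.04,"tz":0,"spin":0},{"gripper":0.035,"tx":0.01,"ty":0.02,"tz":0,"spin":0},{"gripper":0.035,"tx":0,"ty":0,"tz":0,"spin":0}]' 20
python3 -c "
from h import *
go((534.2,183.6,252),-30)
t=grab_frame('top');s=grab_frame('scene')
crop(t,220,145,80,100,6,'pics/v1.png');crop(s,100,230,150,130,5,'pics/v2.png');cv2.imwrite('pics/v3.png',t['pixels'][:,:,::-1])"
```

```text
clock: 27.45
eef_pos: [527.9, 29.7, 254.3]
tcp_rot: [-3.141, -0.001, -0.526]
contact_force: [0.1, -0.5, -0.1]
opening: 0.411
t 27.45 pos [527.9  29.7 254.3] rpy [-1.80e+02 -1.00e-01 -3.02e+01] open mm 35.1 F [ 0.1 -0.5 -0.1] q [ 0.05  0.18  1.81 -0.    1.15  2.15]
tool shift now [ -71.9 -136.2    2.3]
spin -0.2 shift after spin [ -71.5 -136.4    2.3]
```

View pics/v1.png

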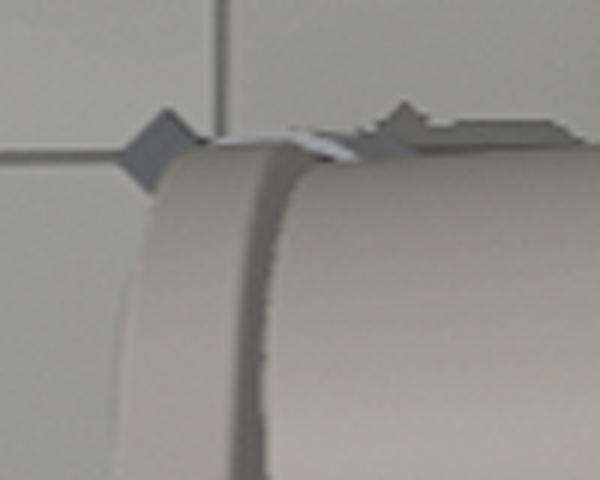

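View pics/v2.png

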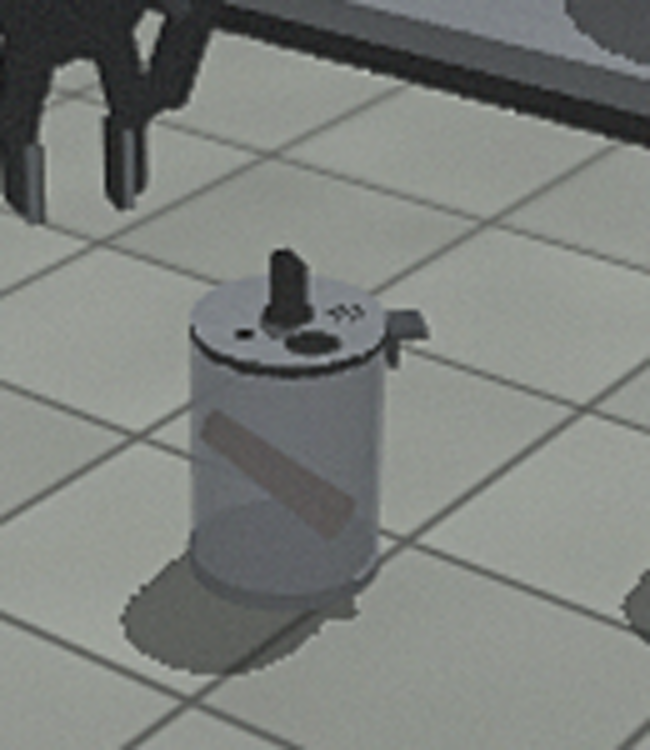

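View pics/v3.png

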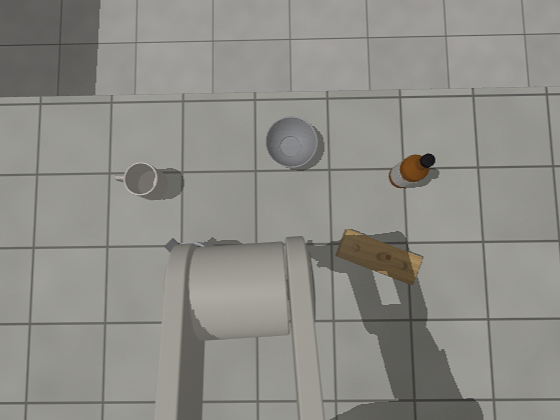

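```bash
python3 - <<'E'
from h import *
s=grab_frame('scene')
P={n:unp(s,(230+(x+.5)/5-.5,100+(y+.5)/5-.5),145)[:2] for n,x,y in [("spr",345,313),("wide",312,342),("pour",245,333)]}
C=np.array([534.6,186.5])
for n,off in [("spr",74.5),("wide",0),("pour",-68.75)]:
    d=P[n]-C; a=np.degrees(np.arctan2(d[1],d[0]))-off-44.4
    print(n,P[n].round(1),np.hypot(*d).round(1),"cap rad",np.radians((a+180)%360-180).round(2))
E
```

```text
spr [553.2 208.3] 28.7 cap rad -1.21
wide [558.8 172.1] 28.2 cap rad -1.31
pour [526.6 159.4] 28.2 cap rad -1.43
```

Mean ≈ -1.31 rad. All good; hand in.

```bash
python3 -c "
from rig import *
print(sign_off())"
```

```text
the job is handed in; nothing more can be done
None
```

I handed the job in at about 27.6 s, well under the 72 s limit; no verdict is reported.

**What I did:** I turned the cap by its knob until the wide hole was over the mouth. I then took both cinnamon sticks from the stand and dropped each end-down through the hole. Finally I turned the cap about -74° to bring the sprinkle holes over the mouth, and moved the gripper clear.

**Last checks:**
- **Sticks:** both show in the scene camera lying slanted side by side inside the canister, clear of the deck.
- **Cap angle:** the camera estimates were -1.21, -1.31 and -1.43 rad from the three hole features. The spread is picture error. Their mean is -1.31 and the gripper yaw agrees, so the cap should be within tolerance.
- **Other things:** the dipper still stood in its well. The bowl, bottle and mug looked unmoved in the top view.
- **Not checked:** in the final top view the arm hid the cap, so the end angle rests on the scene camera and the gripper yaw.

The highest force I read was about 22 N, along z, while gripping the knob the second time.

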